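# Put a glued book into the nipping press

## Task

Put the freshly glued black book into the screw press: wind the red handwheel up until the book fits under the platen, slide the book along the loading board under the platen, centred and straight, until its leading edge rests against the brass end stop, and then wind the wheel down until the platen clamps the book firmly. Leave the book lying flat in the press, let go of the wheel, and do not disturb the tumbler, the blotter or the magnifying glass.

Things in the scene. Friction and masses are not known exactly. Their poses are not given: they have to be found in the camera images.
- press: Bookbinder's screw press, fixed to the desk. Origin on the desk top, on the screw axis; z up. The book passes along its y axis; the loading side is +y. Plywood bed board, 164 mm wide (x), y = -101 to +335 mm, top 28 mm above the desk. Columns at x = +-110 mm, y = 0, bosses 46 mm across, carry an iron crosshead 40 mm wide (60 mm round boss at its middle). No part of the frame is above 175 mm.
- book_home (a point): Fixed point on top of the bed board, axes as the press: where the book's origin lies when the book is home, centred and straight, its leading edge touching the end stop (y = +32 mm from the screw axis). The brass end stop, 150 mm wide, 14 mm high, lies across the bed; its face towards the loading side is at y = -72 mm from the screw axis.
- platen: Dark iron plate of the press that comes down on the book, 172 mm wide (x), 130 mm long (y), 14 mm thick. Origin at the centre of its flat underside, axes as the press; it rises with the screw and does not turn. It stands 1 to 12 mm over the bed board at the start, 52 mm fully up, and meets the 30 mm thick book at 30 mm. The handwheel rises and falls with it, by the same amount.
- press_wheel (a joint): Angle of the handwheel, rad, 0 to 13.5, growing counter-clockwise seen from above. Counter-clockwise raises the screw, 24 mm a turn (3.82 mm per rad); clockwise lowers it. Friction of about 0.3 N m holds it where it is left: some 7 to 10 N pushed on a spoke 43 mm from the axis turns it; 12 to 20 N clamps the book well.
- wheel_hub (a point): Centre of the red handwheel, on the screw axis at mid-height of the spokes; turns and rises with the wheel, 206 mm above the desk with the platen down. z up; x lies along one spoke. Three spokes, 12 mm thick, 120 degrees apart, from the hub (36 mm across, up to 25 mm above this point) to the rim (166 mm outer, 138 mm inner diameter, 14 mm thick). Below at least 35 mm are free to the crosshead.
- book: Black closed book with cream pages, 142 mm wide (x), 208 mm long (y), 30 mm thick, 0.27 to 0.45 kg, loose, lying flat on the loading board. Origin at the centre of its underside. Its solid spine is the face at its +y end, away from the platen; the end at -y goes in first, towards the end stop.
- tumbler: Crystal whisky glass, 82 mm across, 94 mm high, standing on the desk beside the press; origin under its centre.
- blotter: Wooden rocker blotter, 64 x 108 x 72 mm, on the desk beyond the end stop; origin at the centre of its underside.
- magnifier: Magnifying glass, 81 x 174 x 16 mm, lying on the desk behind the press; origin at the centre of its underside.

How it is judged:
On the way, in this order (a step that is already met when the one before it is completed fails the run):
1. the wheel is wound up until the book fits under the platen (z of platen in the frame of book_home above 0.031 m), for 0.2 s.
2. the book lies under the platen, at rest, centred, straight and against the end stop (x of book in the frame of book_home between -0.012 and 0.012 m and y of book in the frame of book_home between -0.008 and 0.008 m and angle between the y axis of book and the y axis of book_home, either way round below 0.1 rad and z of book in the frame of book_home below 0.003 m and linear speed of book below 0.02 m/s), for 0.2 s.
At the end, for the whole second after the job is handed in: The book lies flat, within 8 mm of the end stop position, within 12 mm of the middle and 0.1 rad of straight, at rest; the wheel is still and the platen presses on the book with more than 8 N (x of book in the frame of book_home between -0.012 and 0.012 m and y of book in the frame of book_home between -0.008 and 0.008 m and angle between the y axis of book and the y axis of book_home, either way round below 0.1 rad and contact force between platen and book above 8 N and angle between book's own z axis and vertical below 0.05 rad and linear speed of book below 0.02 m/s and velocity of joint press_wheel between -0.1 and 0.1 rad/s); the robot touches nothing.
It fails at once if the tumbler is moved by more than 20 mm or tipped (distance of tumbler from where it was at the start of the episode above 0.02 m or angle between tumbler's own z axis and vertical above 0.3 rad).
It fails at once if the blotter is moved by more than 20 mm (distance of blotter from where it was at the start of the episode above 0.02 m).
It fails at once if the magnifying glass is moved by more than 20 mm (distance of magnifier from where it was at the start of the episode above 0.02 m).
It also fails if it takes over 72 s, if anything falls off the work surface, if the arm or the gripper's body presses on something with over 40 N, if the wrist force passes 120 N, or if a joint passes its speed limit or range.

## Robot

A 6-joint arm with a two-finger parallel gripper is mounted at the origin on a cart in front of the work surface, level with it; the furniture and walls round the work are solid. World frame = base frame: x ahead of the robot, y to its left, z up, the work surface at z = 0. Lengths are in m, angles in rad, forces in N, time in s.
With the tool pointing down it reaches from about 0.35 to 1 m from the base axis. Payload 7.1 kg.
Tool frame: the origin (TCP) lies midway between the tips of the shut fingers; the grasp point (between the pads) lies 19 mm behind it (grip_depth is the distance from the TCP to the grasp point, in m); z points along the fingers, y is the direction in which the jaws open and shut (so a half turn about z gives the same grasp; the last joint's range is limited). The gripper opens to 85 mm and grips with 20 to 120 N. Pads are 22 mm wide; open, the fingers measure 114 mm over their backs; the gripper's body (76 mm by 85 mm) begins 54 mm behind the grasp point. The pads swing forward as they close: fully open they stand 13 mm farther back than shut.
Start: joints at [1.268, 0.423, 1.63, -0, 1.089, -0.019], TCP at [0.175, 0.6, 0.231] pointing down, gripper open.
Joint ranges: [-3, 3], [-0.9, 2.11], [0.09, 2.58], [-1.31, 4.45], [0.11, 2.69], [-2.54, 2.54]. Speed limits (rad/s): [2.39, 2.39, 3.01, 3.14, 3.14, 3.14].

## Interface

Orientations are given as a unit quaternion [x, y, z, w].
In Python, from bench import * gives the robot as it stands. The module is installed in compiled form; this text tells all that it offers.
- The arm moves only by the tool apply_moves, never from a script. Its argument "series" is a list of rows, each a list of 7 numbers: the turn, a rotation vector about the tool's x, y, z in rad, then the shift along the tool's x, y, z in mm, then the closure, from 0 (fully open) to 1 (shut). A call has 1 to 10 rows; each row shifts and turns the commanded pose from where the row before left it, along the tool's axes as they then stand; what a row does not reach is not made up. A row lasts 1/8 s, in which the tool goes at most 62.5 mm and 10.7 degrees, less where a joint would pass 70% of its speed; a pose out of reach is approached as far as the arm can. A call with a gripper value outside its range is refused whole. The fingers move at their own pace and stop on an object; "squeeze" is the grip in N (left out, the last holds). Time passes only in rows, so rows that do not move let the fingers close. It gives the time, the measured TCP pose, the force and the opening at its end, in the units of the state.
- sense(): the state, without advancing time (a new reading comes with each control period).
- get_image(name): name is "scene" or "side" or "wrist"; returns the picture (480x640x3 uint8, red, green, blue); there is no depth.
- camera_info(name): a dict with "camera_matrix" (3x3 intrinsics, pixels), "dist" ([k1, k2, p1, p2, k3] as OpenCV has them; the pictures are not rectified), "T" (4x4, takes a point from camera to world coordinates). Camera axes: x right, y up, looking along -z (the intrinsics and any distortion apply to the point x, -y, -z); pixel columns grow to the right and rows downward; lengths in m; the calibration is good to about 2 mm. A picture is of the moment at which its call begins: read the wrist's pose just before it. camera_info takes no time and is no camera call; for the wrist camera it gives the pose at the moment of the call.
- job_done(): hands the job in, once; it reports no verdict.
The state is a dict: "clock": time; "joint_pos": joint angles; "dq": joint speeds; "joint_efforts": joint torques, N m; "tool_pos": TCP position; "tcp_rot": TCP orientation; "ft_force": force on the tool from outside, world axes, zero at the start; "ft_torque": the same for the moment, N m; "grip_width": finger opening in m.
Only numpy, scipy, OpenCV 4.12 (cv2) and the standard library are available. Lean on these libraries where they do the work, as an engineer would, in place of code of your own. Each camera call takes 0.05 s, during which the arm holds its last target.

## Working session

There is one attempt and no reset: what is moved stays moved. The work goes in short steps, Python scripts to look and compute and a tool call to move; the robot and the scene stay as the last step left them, time stands still between calls to the robot, and variables do not carry over. Pictures are saved under pics/ and viewed, and the job is handed in when it is done.

Besides the shell and the picture viewer there is one more tool, called by a JSON object that holds its "fn" and its "kwargs". apply_moves: Moves the arm, as the interface text tells. Its arguments: {"type":"object","properties":{"series":{"type":"array","items":{"type":"array","items":{"type":"number"}}},"squeeze":{"type":"number"}},"required":["series"]}

```bash
mkdir -p pics; ls; python3 - <<'E'
from bench import *
import cv2
s=sense(); print(s)
for n in ["scene","side","wrist"]:
    c=camera_info(n); print(n,c)
    cv2.imwrite(f"pics/a_{n}.png",get_image(n)[:,:,::-1])
E
```

```text
pics
{'clock': 0.0, 'joint_pos': array([ 1.26800580e+00,  4.23841742e-01,  1.63073710e+00,  3.13878790e-06,
        1.08856418e+00, -1.90394300e-02]), 'dq': array([-0.00179406,  0.00121255, -0.00023945, -0.00010128,  0.00096354,
       -0.00262096]), 'joint_efforts': array([-2.65931076e-04, -5.57388818e+01, -2.81735587e+01,  6.07921197e-05,
        7.27308347e-03, -2.18215419e-06]), 'tool_pos': array([0.17480426, 0.59946999, 0.23052661]), 'tcp_rot': array([ 1.41400745e-01,  9.89952134e-01, -7.64948510e-04, -1.25573273e-04]), 'ft_force': array([0.24211135, 0.32580862, 0.03262952]), 'ft_torque': array([ 0.00434025, -0.03143164, -0.00756979]), 'grip_width': 0.085210850469324}
scene {'camera_matrix': array([[438.54912294,   0.        , 320.43498237],
       [  0.        , 438.54912294, 240.6617642 ],
       [  0.        ,   0.        ,   1.        ]]), 'dist': array([-0.03951601,  0.        ,  0.        ,  0.        ,  0.        ]), 'T': array([[ 0.67941381,  0.49107458, -0.54519963,  0.15990761],
       [-0.73365506,  0.46692661, -0.49368997, -0.59156872],
       [ 0.01212962,  0.735408
[... 411 characters left out ...]
4],
       [-0.24939054,  0.48097494, -0.84051619, -1.05497693],
       [-0.01578347,  0.86580642,  0.5001301 ,  0.69222438],
       [ 0.        ,  0.        ,  0.        ,  1.        ]])}
wrist {'camera_matrix': array([[404.19598031,   0.        , 324.78677451],
       [  0.        , 404.19598031, 245.56545567],
       [  0.        ,   0.        ,   1.        ]]), 'dist': array([-0.08748062,  0.        ,  0.        ,  0.        ,  0.        ]), 'T': array([[ 0.28003041, -0.91579561, -0.28792598,  0.10171585],
       [ 0.95999054,  0.2668065 ,  0.08504381,  0.62041027],
       [-0.00106223, -0.30022107,  0.95386906,  0.37245412],
       [ 0.        ,  0.        ,  0.        ,  1.        ]])}
```

View pics/a_scene.png

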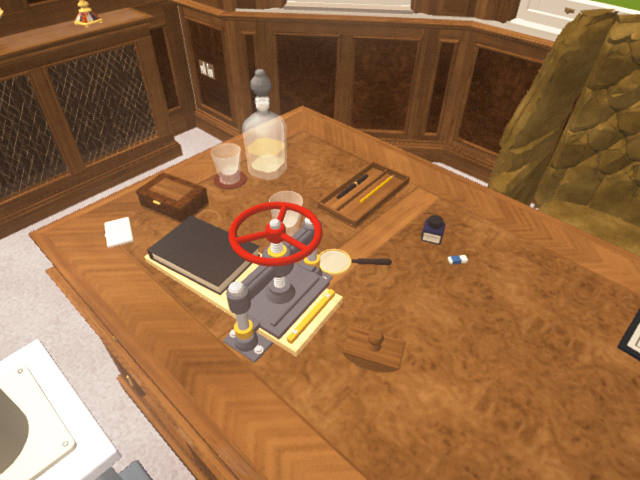

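View pics/a_side.png

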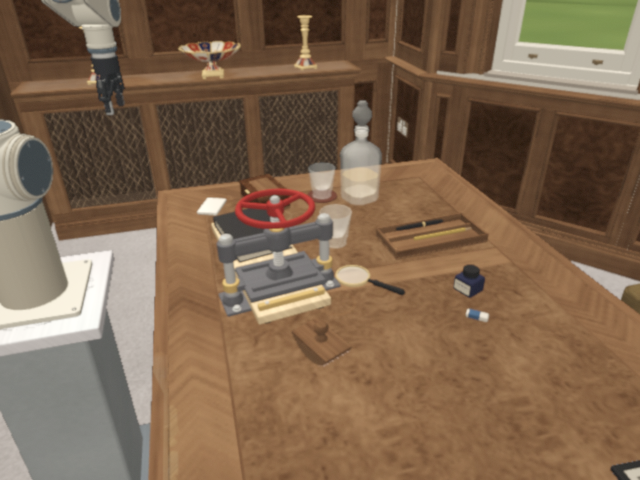

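View pics/a_wrist.png

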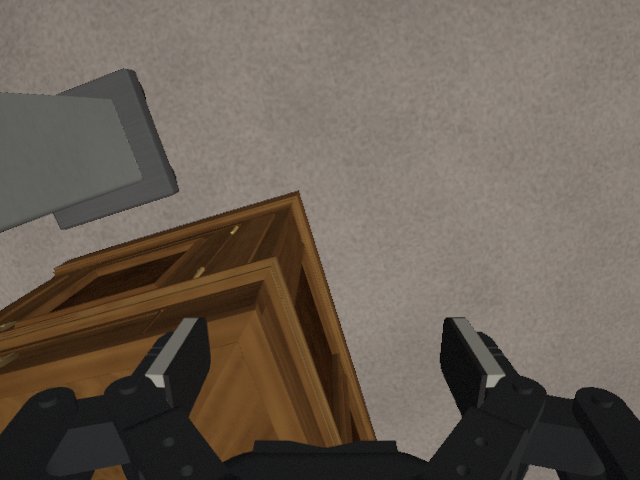

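The press is at about (280,270) in scene, with the book at (205,250), the wheel at (276,233) and the tumbler at (287,210). I'll enlarge these for measuring.

```bash
python3 - <<'E'
import cv2
a=cv2.imread('pics/a_scene.png')[185:375,135:365]; cv2.imwrite('pics/b_scene.png',cv2.resize(a,None,fx=3,fy=3,interpolation=cv2.INTER_CUBIC))
a=cv2.imread('pics/a_side.png')[175:370,195:415]; cv2.imwrite('pics/b_side.png',cv2.resize(a,None,fx=3,fy=3,interpolation=cv2.INTER_CUBIC))
E
```

```text
(no output)
```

View pics/b_scene.png

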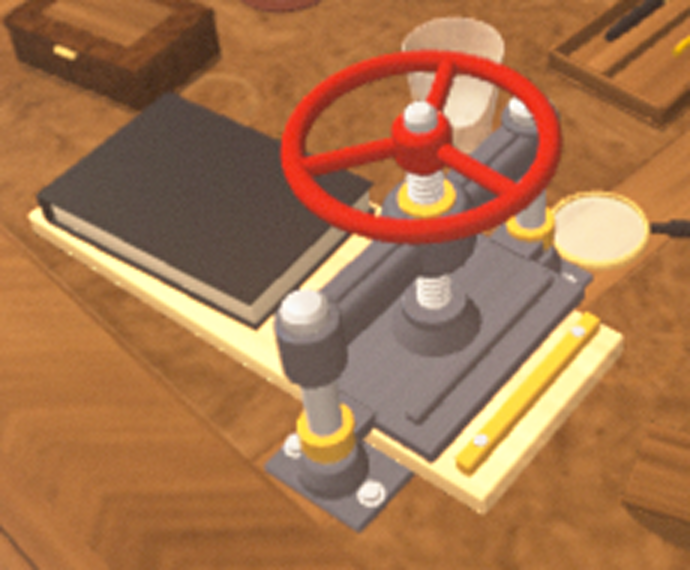

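View pics/b_side.png

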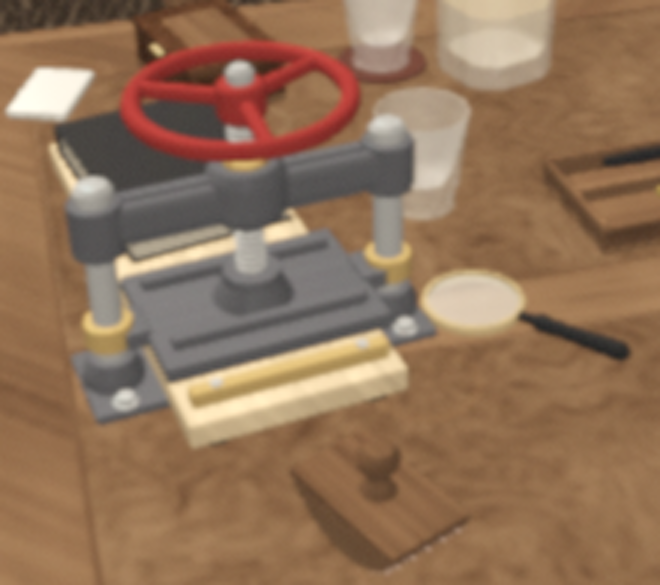

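```bash
cat > h.py <<'E'
import numpy as np,cv2
from scipy.optimize import least_squares
def proj(P,ci):
    T=np.linalg.inv(ci["T"]);P=np.atleast_2d(P)
    Q=P@T[:3,:3].T+T[:3,3]; Q=Q*[1,-1,-1]
    return cv2.projectPoints(Q.reshape(-1,1,3),np.zeros(3),np.zeros(3),ci["camera_matrix"],ci["dist"])[0].reshape(-1,2)
def ray(px,ci,z):
    u=cv2.undistortPoints(np.array(px,float).reshape(-1,1,2),ci["camera_matrix"],ci["dist"]).reshape(-1,2)
    d=np.c_[u[:,0],-u[:,1],-np.ones(len(u))]@ci["T"][:3,:3].T; o=ci["T"][:3,3]
    return o+d*((z-o[2])/d[:,2])[:,None]
def Rz(a): c,s=np.cos(a),np.sin(a); return np.array([[c,-s,0],[s,c,0],[0,0,1]])
E
python3 - <<'E'
from bench import *
from h import *
S=camera_info("scene");D=camera_info("side")
so=lambda p:(np.array(p)-1)/3+[135,185]
do=lambda p:(np.array(p)-1)/3+[195,175]
P=np.array([[-82,-101,28],[82,-101,28],[-82,335,28]])/1e3
sp=so([(483,498),(622,340),(30,216)])
dp=do([(188,412),(405,358)])
def f(v):
    W=P@Rz(v[2]).T+[v[0],v[1],0]
    return np.r_[(proj(W,S)-sp).ravel(),(proj(W[:2],D)-dp).ravel()]
r=least_squares(f,[.5,.2,0]);v=r.x;print("press",v,r.fun.round(1))
tw=lambda p:np.array(p)@Rz(v[2]).T+[v[0],v[1],0]
b=ray(so([(170,95),(40,200),(258,308),(372,185)]),S,.058)
print("book top",b.round(4)); 
print("in press",((b-[v[0],v[1],0])@Rz(v[2])).round(4))
print("edges",[np.linalg.norm(b[i]-b[(i+1)%4]).round(4) for i in range(4)])
# wheel: hub top, rim ellipse
for z in (.206,.215,.225): 
    print(z,[((ray(c,i,z)-[v[0],v[1],0])@Rz(v[2])).round(4) for c,i in((so([(303,168),(448,65),(510,195),(421,140)]),S),(do([(135,90),(318,60),(262,140),(240,100)]),D))])
g=ray(so([(450,150)]),S,0); print(g)
print("tumbler",ray(do([(425,198)]),D,0), "tumbler top",ray(so([(453,45)]),S,.094),ray(do([(422,110)]),D,.094))
print("stop",((ray(so([(460,462),(595,318)]),S,.042)-[v[0],v[1],0])@Rz(v[2])))
print("col",((ray(so([(307,300),(520,102)]),S,.175)-[v[0],v[1],0])@Rz(v[2])))
# overlay
for n,ci in (("scene",S),("side",D)):
    im=cv2.imread(f'pics/a_{n}.png')
    for L in ([(-82,-101,28),(82,-101,28),(82,335,28),(-82,335,28)],[(-75,-72,42),(75,-72,42),(75,-72,28),(-75,-72,28)],[(83*np.cos(t),83*np.sin(t),210) for t in np.arange(0,6.28,.2)],[(-110,0,175),(110,0,175)]):
        q=proj(tw(np.array(L)/1e3),ci); cv2.polylines(im,[np.int32(q*8)],True,(0,255,0),1,cv2.LINE_AA,3)
    a=im[165:375,135:415];cv2.imwrite(f'pics/c_{n}.png',cv2.resize(a,None,fx=2.8,fy=2.8,interpolation=cv2.INTER_CUBIC))
E
```

```text
press [ 0.53938003 -0.13679554  0.13900741] [-1.1 -0.9  0.1 -3.1 -1.8 -2.1 -0.2  4.7  0.5  2.9]
book top [[ 0.5511  0.1833  0.058 ]
 [ 0.4142  0.1515  0.058 ]
 [ 0.4598 -0.049   0.058 ]
 [ 0.5932 -0.0135  0.058 ]]
in press [[ 0.056   0.3154  0.058 ]
 [-0.0841  0.3028  0.058 ]
 [-0.0666  0.098   0.058 ]
 [ 0.0704  0.1146  0.058 ]]
edges [np.float64(0.1406), np.float64(0.2056), np.float64(0.138), np.float64(0.2013)]
0.206 [array([[-0.054 ,  0.0446,  0.206 ],
       [ 0.0724,  0.036 ,  0.206 ],
       [-0.0016, -0.0681,  0.206 ],
       [ 0.0057,  0.0039,  0.206 ]]), array([[-0.0591,  0.0591,  0.206 ],
       [ 0.0781,  0.0511,  0.206 ],
       [-0.0005, -0.0478,  0.206 ],
       [ 0.0046,  0.0136,  0.206 ]])]
0.215 [array([[-0.0606,  0.037 ,  0.215 ],
       [ 0.0637,  0.0286,  0.215 ],
       [-0.0091, -0.0737,  0.215 ],
       [-0.0019, -0.003 ,  0.215 ]]), array([[-0.063 ,  0.0416,  0.215 ],
       [ 0.0716,  0.0337,  0.215 ],
       [-0.0055, -0.0634,  0.215 ],
       [-0.0005, -0.0031,  0.215 ]])]
0.225 [array([[-0.0679,  0.0286,  0.225 ],
       [ 0.054 ,  0.0203,  0.225 ],
       [-0.0174, -0.08  ,  0.225 ],
       [-0.0104, -0.0106,  0.225 ]]), array([[-0.0674,  0.0221,  0.225 ],
       [ 0.0644,  0.0143,  0.225 ],
       [-0.0111, -0.0807,  0.225 ],
       [-0.0062, -0.0216,  0.225 ]])]
[[0.70328582 0.02124346 0.        ]]
tumbler [[0.72846242 0.03958884 0.        ]] tumbler top [[0.72171986 0.0312386  0.094     ]] [[0.72231474 0.03046596 0.094     ]]
stop [[-0.07683247 -0.08219013  0.042     ]
 [ 0.07025686 -0.08533451  0.042     ]]
col [[-0.11091113 -0.00632247  0.175     ]
 [ 0.09936343 -0.00145868  0.175     ]]
```

View pics/c_scene.png

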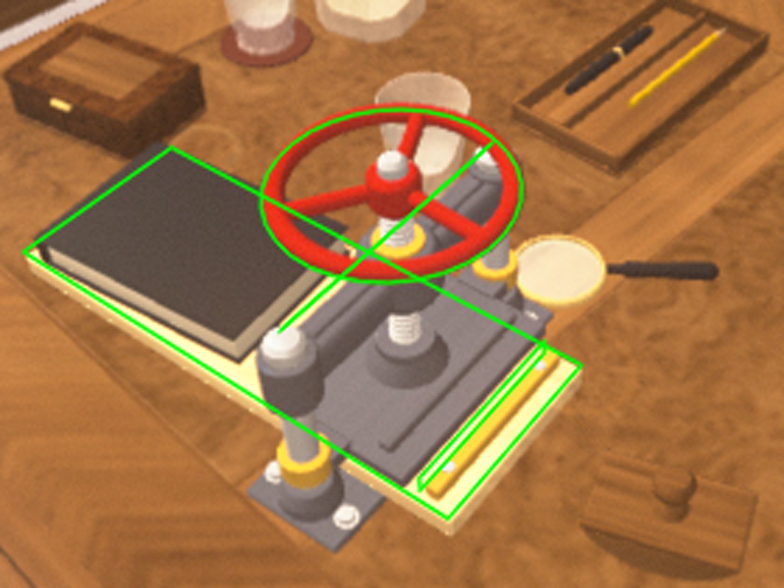

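View pics/c_side.png

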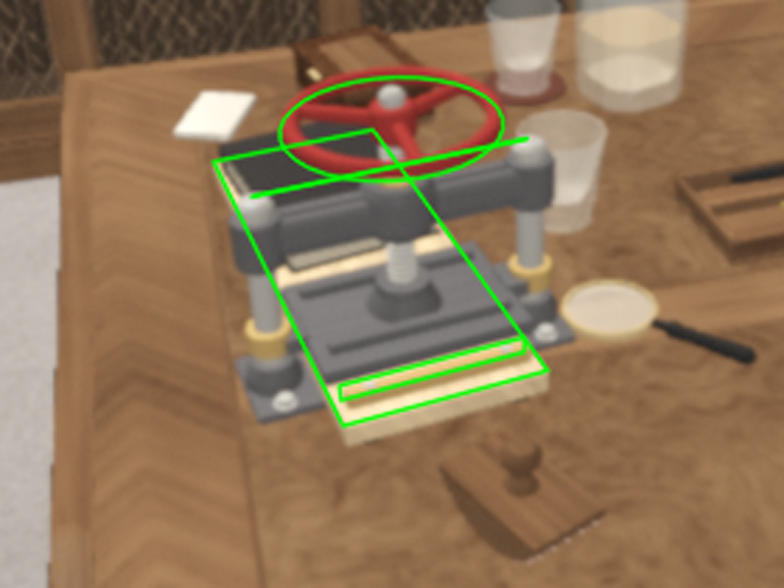

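```bash
cat >> h.py <<'E'
from scipy.spatial.transform import Rotation as Ro
def plan(pos,quat,tgt,tgtang,n,clos,prt=True):
    """straight to tgt with tool down, tool-x at world angle tgtang; returns rows"""
    R0=Ro.from_quat(quat); c,s=np.cos(tgtang),np.sin(tgtang)
    R1=Ro.from_matrix(np.array([[c,s,0],[s,-c,0],[0,0,-1]]))
    rv=(R0.inv()*R1).as_rotvec(); R=R0; rows=[]
    for i in range(n):
        d=R.inv().apply((np.array(tgt)-pos)/n)*1e3
        rows.append([*(rv/n).round(3),*d.round(1),clos]); R=R*Ro.from_rotvec(rv/n)
    if prt: 
        for r in rows: print([float(x) for x in r],end=',\n')
    return rows
E
python3 - <<'E'
from bench import *
from h import *
s=sense()
plan(s["tool_pos"],s["tcp_rot"],[.517,.021,.42],np.pi/2+.139,14,0)
E
```

```text
[-0.0, 0.0, 0.082, -35.0, -32.9, -13.5, 0.0],
[-0.0, 0.0, 0.082, -37.6, -29.9, -13.5, 0.0],
[-0.0, 0.0, 0.082, -39.9, -26.7, -13.5, 0.0],
[-0.0, 0.0, 0.082, -42.0, -23.3, -13.5, 0.0],
[-0.0, 0.0, 0.082, -43.7, -19.8, -13.5, 0.0],
[-0.0, 0.0, 0.082, -45.2, -16.2, -13.5, 0.0],
[-0.0, 0.0, 0.082, -46.4, -12.4, -13.5, 0.0],
[-0.0, 0.0, 0.082, -47.2, -8.6, -13.5, 0.0],
[-0.0, 0.0, 0.082, -47.8, -4.7, -13.5, 0.0],
[-0.0, 0.0, 0.082, -48.0, -0.7, -13.5, 0.0],
[-0.0, 0.0, 0.082, -47.9, 3.2, -13.5, 0.0],
[-0.0, 0.0, 0.082, -47.5, 7.1, -13.5, 0.0],
[-0.0, 0.0, 0.082, -46.7, 11.0, -13.5, 0.0],
[-0.0, 0.0, 0.082, -45.7, 14.8, -13.5, 0.0],
```

{"fn": "apply_moves", "kwargs": {"series": [[0,0,0.082,-35,-33,-13.5,0],[0,0,0.082,-37.5,-30,-13.5,0],[0,0,0.082,-40,-26.5,-13.5,0],[0,0,0.082,-42,-23.5,-13.5,0],[0,0,0.082,-43.5,-20,-13.5,0],[0,0,0.082,-45,-16,-13.5,0],[0,0,0.082,-46.5,-12.5,-13.5,0]]}}

```text
clock: 1.02
tool_pos: [0.346, 0.309, 0.3262]
tcp_rot: [0.417, 0.909, -0.0, 0.0]
ft_force: [1.3, -0.1, 0.3]
grip_width: 0.0853
```

{"fn": "apply_moves", "kwargs": {"series": [[0,0,0.082,-47,-8.5,-13.5,0],[0,0,0.082,-48,-4.5,-13.5,0],[0,0,0.082,-48,-1,-13.5,0],[0,0,0.082,-48,3,-13.5,0],[0,0,0.082,-47.5,7,-13.5,0],[0,0,0.082,-46.5,11,-13.5,0],[0,0,0.082,-45.5,15,-13.5,0],[0,0,0,0,0,0,0]]}}

```text
clock: 2.02
tool_pos: [0.5177, 0.019, 0.4209]
tcp_rot: [0.658, 0.753, 0.0, 0.001]
ft_force: [0.2, -0.1, -0.2]
grip_width: 0.0854
```

```bash
python3 - <<'E'
from bench import *
import numpy as np
import cv2
s=sense(); print(s["clock"],s["tool_pos"],s["tcp_rot"],s["ft_force"])
np.save('w1T.npy',camera_info("wrist")["T"])
cv2.imwrite(f"pics/w1.png",get_image("wrist")[:,:,::-1])
E
```

```text
2.025 [0.51771163 0.01895308 0.42086829] [6.57910957e-01 7.53095397e-01 2.63077769e-04 6.52968604e-04] [ 0.21056594 -0.14358506 -0.18199397]
```

View pics/w1.png

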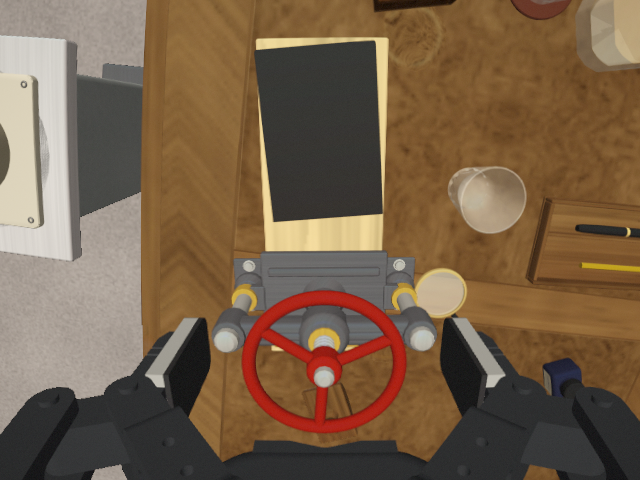

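Clear top view: the far board corners are at (257,39) and (388,38), the book at (255,51), (376,41), (383,213) and (273,221), the wheel hub at about (324,368), and the spokes point right-up, left-up and down.

```bash
python3 - <<'E'
from bench import *
from h import *
S=camera_info("scene");D=camera_info("side");W=camera_info("wrist");W["T"]=np.load('w1T.npy')
so=lambda p:(np.array(p)-1)/3+[135,185]
do=lambda p:(np.array(p)-1)/3+[195,175]
# wheel rim outer contours by red mask in 3 images
def red(n):
    im=cv2.imread(f'pics/{n}.png').astype(int);m=((im[...,2]>110)&(im[...,1]<70)&(im[...,0]<70)).astype(np.uint8)
    k,l,st,c=cv2.connectedComponentsWithStats(m); i=1+st[1:,4].argmax(); m=(l==i).astype(np.uint8)
    h=cv2.convexHull(max(cv2.findContours(m,0,1)[0],key=len)); M=np.zeros_like(m); cv2.drawContours(M,[h],-1,1,-1)
    return cv2.fitEllipse(h)
els={n:red(n) for n in("a_scene","a_side","w1")};print(els)
P=np.array([[-82,-101,28],[82,-101,28],[-82,335,28]])/1e3
F=np.array([[-82,335,28],[82,335,28]])/1e3
sp=so([(483,500),(622,340),(30,216)])
wp=np.array([(257,39),(388,38.)])
def hull_center(ci,w):
    return proj(w,ci)[0]
circ=np.array([[.083*np.cos(t),.083*np.sin(t),0] for t in np.arange(0,6.283,.1)])
def ecen(ci,c):
    return cv2.fitEllipse(proj(circ+c,ci).astype(np.float32))[0]
def f(v):
    G=lambda p:p@Rz(v[2]).T+[v[0],v[1],0]
    c=np.array([v[0],v[1],v[3]])
    return np.r_[(proj(G(P),S)-sp).ravel(),(proj(G(F),W)-wp).ravel(),
      np.array(ecen(S,c))-els["a_scene"][0],np.array(ecen(D,c))-els["a_side"][0],np.array(ecen(W,c))-els["w1"][0]]
r=least_squares(f,[.54,-.137,.139,.212],loss='soft_l1',diff_step=1e-4);v=r.x;print("press",v.round(4),f(v).round(1))
np.save('press.npy',v)
toP=lambda b:(b-[v[0],v[1],0])@Rz(v[2])
b=toP(ray([(255.5,51),(376,41),(383,213),(273,221)],W,.058)); print("book",b.round(4),b.mean(0)); 
d=b[0]+b[1]-b[2]-b[3]; print("book yaw",np.arctan2(-d[0],d[1]), [np.linalg.norm(b[i]-b[(i+1)%4]).round(4) for i in range(4)])
sk=toP(ray([(274,339),(377,347),(321,405)],W,v[3])); print(sk,np.degrees(np.arctan2(sk[:,1],sk[:,0])))
print("bracket",toP(ray([(228,340),(422,340)],W,.17)))
print("tumbler",ray([(490,200)],W,.094), "magn",ray([(440,293)],W,.005))
E
```

```text
{'a_scene': ((274.8881530761719, 233.80990600585938), (63.74071502685547, 93.9583969116211), 85.70207977294922), 'a_side': ((274.54608154296875, 208.1726837158203), (40.40608215332031, 79.89139556884766), 87.34027862548828), 'w1': ((323.80902099609375, 361.50323486328125), (143.21038818359375, 165.21910095214844), 90.05244445800781)}
press [ 0.5386 -0.1413  0.1376  0.2157] [ 0.2  0.2  1.6 -1.7 -0.9 -1.1 -1.6 -0.7  1.6 -0.2  0.6 -0.2 -0.3  1.2
 -0.6  0.6]
book [[-0.0778  0.3156  0.058 ]
 [ 0.0618  0.3259  0.058 ]
 [ 0.0766  0.122   0.058 ]
 [-0.0646  0.1119  0.058 ]] [-0.00098296  0.21885329  0.058     ]
book yaw 0.06860170344286809 [np.float64(0.1399), np.float64(0.2044), np.float64(0.1415), np.float64(0.2041)]
[[-0.04799798  0.03268892  0.2156677 ]
 [ 0.05304601  0.02330228  0.2156677 ]
 [-0.00255553 -0.04636754  0.2156677 ]] [145.74326525  23.71513079 -93.15464146]
bracket [[-0.10594562  0.00418982  0.17      ]
 [ 0.10970909  0.00339311  0.17      ]]
tumbler [[0.71595505 0.03088187 0.094     ]] magn [[ 0.71532212 -0.1311388   0.005     ]]
```

```bash
cat >> h.py <<'E'
def PW(p):
    v=np.load('press.npy'); return np.array(p)@Rz(v[2]).T+[v[0],v[1],0]
def WP(p):
    v=np.load('press.npy'); return (np.array(p)-[v[0],v[1],0])@Rz(v[2])
ANG=np.pi/2+.1376
E
python3 - <<'E'
from bench import *
from h import *
s=sense()
plan(s["tool_pos"],s["tcp_rot"],PW([.0034,.044,.27]),ANG,6,1)
E
```

```text
[-0.0, -0.0, -0.0, -19.9, 0.5, 25.0, 1.0],
[-0.0, -0.0, -0.0, -19.9, 0.5, 25.0, 1.0],
[-0.0, -0.0, -0.0, -19.9, 0.5, 25.0, 1.0],
[-0.0, -0.0, -0.0, -19.8, 0.5, 25.0, 1.0],
[-0.0, -0.0, -0.0, -19.8, 0.5, 25.0, 1.0],
[-0.0, -0.0, -0.0, -19.8, 0.5, 25.0, 1.0],
```

{"fn": "apply_moves", "kwargs": {"series": [[0,0,0,-20,0.5,25,1],[0,0,0,-20,0.5,25,1],[0,0,0,-20,0.5,25,1],[0,0,0,-20,0.5,25,1],[0,0,0,-20,0.5,25,1],[0,0,0,-19.5,0.5,25,1],[0,0,0,0,0,0,1]]}}

```text
clock: 2.95
tool_pos: [0.534, -0.0959, 0.268]
tcp_rot: [0.656, 0.755, -0.001, -0.002]
ft_force: [-1.0, 0.4, 0.0]
grip_width: -0.0002
```

```bash
python3 - <<'E'
from bench import *
from h import *
s=sense(); print(s["clock"],s["tool_pos"],WP(s["tool_pos"]),s["tcp_rot"],s["grip_width"])
cv2.imwrite(f"pics/w2.png",get_image("wrist")[:,:,::-1])
a=get_image("scene")[120:330,160:400,::-1]; cv2.imwrite("pics/s2.png",cv2.resize(a,None,fx=3,fy=2.8))
a=get_image("side")[100:310,180:420,::-1]; cv2.imwrite("pics/d2.png",cv2.resize(a,None,fx=3,fy=2.8))
E
```

```text
2.95 [ 0.53401108 -0.09594362  0.26804855] [0.00166737 0.04558452 0.26804855] [ 0.6562295   0.75455702 -0.00119137 -0.00226607] -0.00018425313426011835
```

View pics/w2.png

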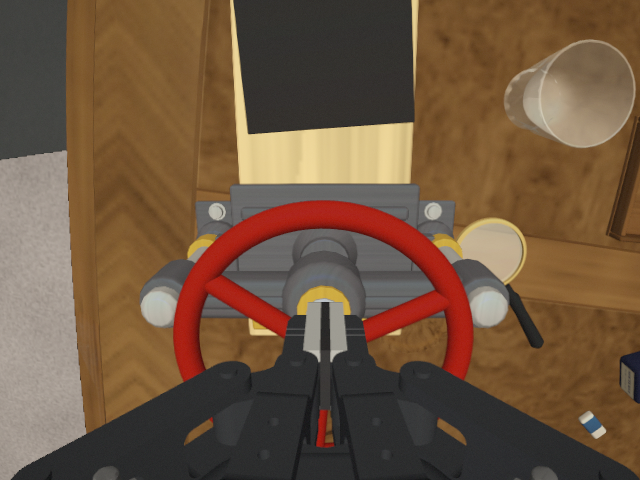

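View pics/d2.png

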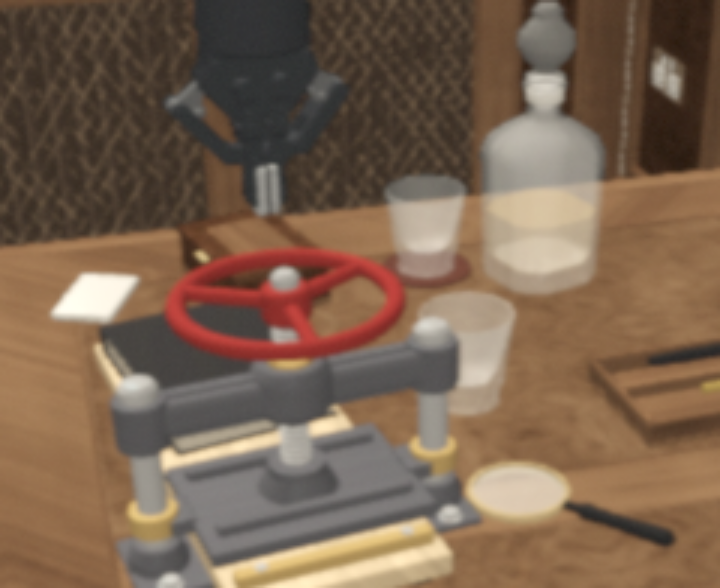

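View pics/s2.png

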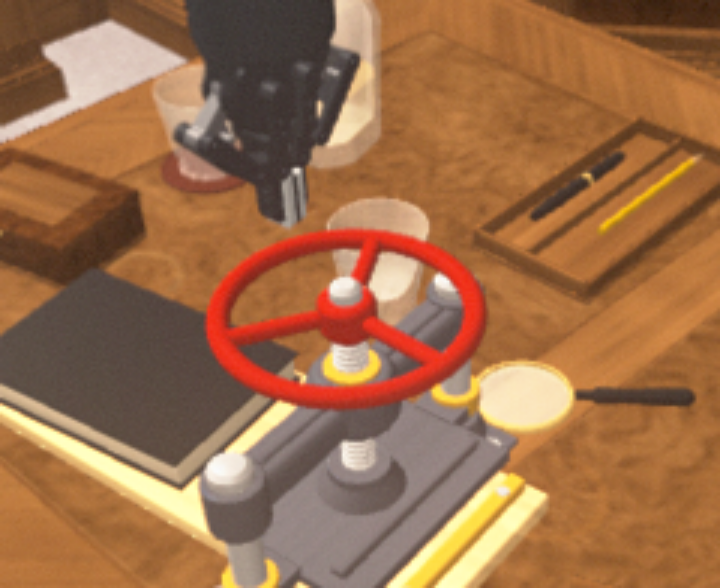

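Closed fingers are about 28 mm thick and slender for some 38 mm above the tip, so they fit between hub and rim. Next I'll plan the descent and the circular push.

```bash
cat > circ.py <<'E'
from bench import *
from h import *
def circ(p0,a0,a1,R,n,z0,zslope,sign=1,fmt=True,cl=1):
    """rows from press-frame pos p0 along the circle; z rises zslope mm/rad"""
    p=np.array(p0)*1e3; out=[]
    for i in range(1,n+1):
        a=a0+(a1-a0)*i/n
        t=np.array([R*np.cos(a),R*np.sin(a),z0*1e3+zslope*(a-a0)])
        d=np.round((t-p)*2)/2; p=p+d   # 0.5 mm rounding carried on
        out.append([0,0,0,d[1],d[0],-d[2],cl])
    for k in range(0,n,10): print(str([[float(x) if x%1 else int(x) for x in r] for r in out[k:k+10]]))
    print("end",p)
E
python3 - <<'E'
from circ import *
s=sense(); p=WP(s["tool_pos"]); print(p)
p0=[0.002,.0455,.2005]
circ(p0,np.radians(88),np.radians(88)+.5,45,2,.2005,0)
circ([45*np.cos(np.radians(88)+.5)/1e3,45*np.sin(np.radians(88)+.5)/1e3,.2005],np.radians(88)+.5,np.radians(88)+8.0,45,25,.2005,3.82)
E
```

```text
[0.00360411 0.04571405 0.27097761]
[[0, 0, 0, -1.5, -11.5, 0, 1], [0, 0, 0, -4, -10.5, 0, 1]]
end [-20.   40.  200.5]
[[0, 0, 0, -8, -11, -1, 1], [0, 0, 0, -10.5, -8, -1.5, 1], [0, 0, 0, -12.5, -5, -1, 1], [0, 0, 0, -13.5, -0.5, -1, 1], [0, 0, 0, -13, 3, -1, 1], [0, 0, 0, -11.5, 7, -1.5, 1], [0, 0, 0, -9, 10, -1, 1], [0, 0, 0, -5.5, 12.5, -1, 1], [0, 0, 0, -1.5, 13, -1.5, 1], [0, 0, 0, 2, 13.5, -1, 1]]
[[0, 0, 0, 6, 12, -1, 1], [0, 0, 0, 9.5, 9.5, -1.5, 1], [0, 0, 0, 12, 6.5, -1, 1], [0, 0, 0, 13, 2.5, -1, 1], [0, 0, 0, 13.5, -1, -1, 1], [0, 0, 0, 12.5, -5.5, -1.5, 1], [0, 0, 0, 10, -8.5, -1, 1], [0, 0, 0, 7.5, -11.5, -1, 1], [0, 0, 0, 3.5, -13, -1.5, 1], [0, 0, 0, -0.5, -13.5, -1, 1]]
[[0, 0, 0, -4.5, -12.5, -1, 1], [0, 0, 0, -8, -11, -1, 1], [0, 0, 0, -10.5, -8, -1.5, 1], [0, 0, 0, -13, -4.5, -1, 1], [0, 0, 0, -13, -0.5, -1, 1]]
end [-44.68278331  -4.77991475 229.        ]
```

{"fn": "apply_moves", "kwargs": {"series": [[0,0,0,0,-1.5,25,1],[0,0,0,0,0,25,1],[0,0,0,0,0,20.5,1],[0,0,0,0,0,0,1],[0,0,0,-1.5,-11.5,0,1],[0,0,0,-4,-10.5,0,1],[0,0,0,-4,-5.5,-0.5,1],[0,0,0,-4,-5.5,-0.5,1]]}}

```text
clock: 4.1
tool_pos: [0.5054, -0.1143, 0.2021]
tcp_rot: [0.657, 0.754, 0.003, 0.002]
ft_force: [7.7, 8.6, -2.6]
grip_width: 0.0001
```

```bash
cat > st.py <<'E'
from bench import *
from h import *
s=sense(); f=s["ft_force"]; v=np.load('press.npy')
print(s["clock"],"P",WP(s["tool_pos"]).round(4),"Fpress",(f@Rz(v[2])).round(1),"tz",s["ft_torque"].round(2),"ang",np.degrees(np.arctan2(*WP(s["tool_pos"])[[1,0]])).round(1),s["tcp_rot"].round(3))
E
python3 st.py
```

```text
4.1 P [-0.0292  0.0313  0.2021] Fpress [ 8.8  7.5 -2.6] tz [ 1.37 -1.21  0.06] ang 133.0 [0.657 0.754 0.003 0.002]
```

{"fn": "apply_moves", "kwargs": {"series": [[0,0,0,-10.5,-8,-1.5,1],[0,0,0,-12.5,-5,-1,1],[0,0,0,-13.5,-0.5,-1,1],[0,0,0,-13,3,-1,1],[0,0,0,-11.5,7,-1.5,1],[0,0,0,-9,10,-1,1]]}}

```text
clock: 4.85
tool_pos: [0.5161, -0.1817, 0.2076]
tcp_rot: [0.656, 0.754, -0.001, -0.004]
ft_force: [-9.1, 6.9, 3.1]
grip_width: -0.0003
```

```bash
python3 st.py; python3 - <<'E'
from bench import *
from h import *
cv2.imwrite(f"pics/w3.png",get_image("wrist")[:,:,::-1])
E
```

```text
4.85 P [-0.0278 -0.0369  0.2076] Fpress [-8.1  8.1  3.1] tz [1.11 1.46 0.08] ang -127.0 [ 0.656  0.754 -0.001 -0.004]
```

View pics/w3.png

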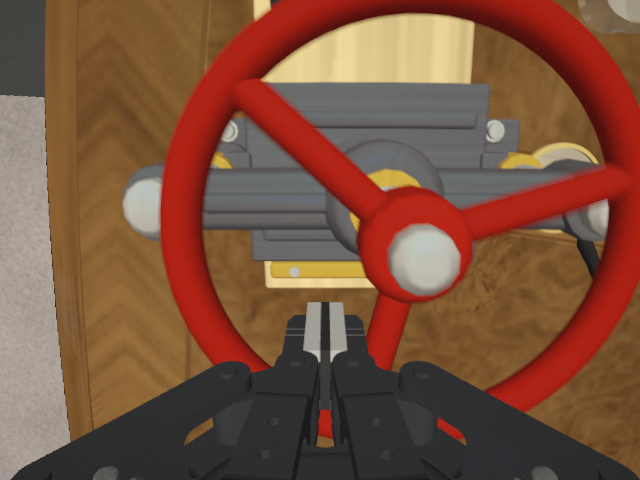

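The finger sits behind the lower spoke and the wheel turns with it. I'll continue.

{"fn": "apply_moves", "kwargs": {"series": [[0,0,0,-5.5,12.5,-1,1],[0,0,0,-1.5,13,-1.5,1],[0,0,0,2,13.5,-1,1],[0,0,0,6,12,-1,1],[0,0,0,9.5,9.5,-1.5,1],[0,0,0,12,6.5,-1,1],[0,0,0,13,2.5,-1,1],[0,0,0,13.5,-1,-1,1]]}}

```text
clock: 5.9
tool_pos: [0.5808, -0.1286, 0.2179]
tcp_rot: [0.656, 0.755, -0.002, 0.003]
ft_force: [0.4, -15.0, 1.4]
grip_width: 0.0003
```

```bash
python3 st.py
```

```text
5.9 P [0.0435 0.0068 0.2179] Fpress [ -1.6 -14.9   1.4] tz [-2.4  -0.28  0.21] ang 8.9 [ 0.656  0.755 -0.002  0.003]
```

{"fn": "apply_moves", "kwargs": {"series": [[0,0,0,12.5,-5.5,-1.5,1],[0,0,0,10,-8.5,-1,1],[0,0,0,7.5,-11.5,-1,1],[0,0,0,3.5,-13,-1.5,1],[0,0,0,-0.5,-13.5,-1,1],[0,0,0,-4.5,-12.5,-1,1],[0,0,0,-8,-11,-1,1],[0,0,0,-10.5,-8,-1.5,1],[0,0,0,-13,-4.5,-1,1],[0,0,0,-13,-0.5,-1,1]]}}

```text
clock: 7.15
tool_pos: [0.4948, -0.1514, 0.2294]
tcp_rot: [0.657, 0.754, 0.002, -0.001]
ft_force: [-0.8, 14.3, 4.1]
grip_width: 0.0003
```

```bash
python3 st.py; python3 - <<'E'
from bench import *
from h import *
cv2.imwrite(f"pics/w4.png",get_image("wrist")[:,:,::-1])
E
```

```text
7.15 P [-0.0448 -0.004   0.2294] Fpress [ 1.2 14.3  4.1] tz [2.27 0.13 0.2 ] ang -174.9 [ 0.657  0.754  0.002 -0.001]
```

View pics/w4.png

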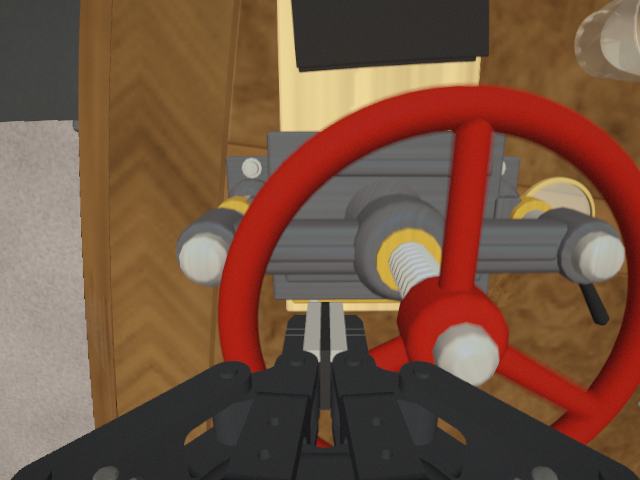

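{"fn": "apply_moves", "kwargs": {"series": [[0,0,0,10,1,0,1],[0,0,0,3,1,-25,1],[0,0,0,0,0,-40,1],[0,0,0,20,5,-30,1],[0,0,0,50,5,-20,0.8],[0,0,0,50,5,-10,0.4],[0,0,0,50,5,0,0],[0,0,0,50,5,0,0],[0,0,0,0,0,0,0]]}}

```text
clock: 8.32
tool_pos: [0.489, 0.0841, 0.3537]
tcp_rot: [0.655, 0.756, 0.0, 0.0]
ft_force: [-0.2, 0.9, -0.4]
grip_width: 0.0852
```

```bash
python3 - <<'E'
from circ import *
import subprocess
W=camera_info("wrist")
im=get_image("wrist")[:,:,::-1]; cv2.imwrite("pics/w5.png",im)
sc=get_image("scene")[:,:,::-1]; sd=get_image("side")[:,:,::-1]
cv2.imwrite("pics/s5f.png",sc);cv2.imwrite("pics/d5f.png",sd)
cv2.imwrite("pics/d5.png",cv2.resize(sd[150:350,190:420],None,fx=3.4,fy=3,interpolation=cv2.INTER_CUBIC))
np.save("w5T.npy",W["T"])
E
python3 st.py
```

```text
8.475 P [-0.0182  0.2268  0.3534] Fpress [ 0.  -0.5  0. ] tz [ 0.05 -0.03  0.04] ang 94.6 [ 0.656  0.755 -0.     0.   ]
```

View pics/w5.png

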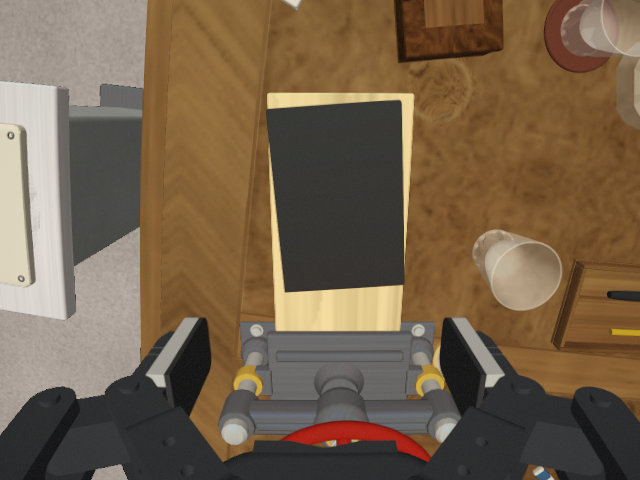

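View pics/d5.png

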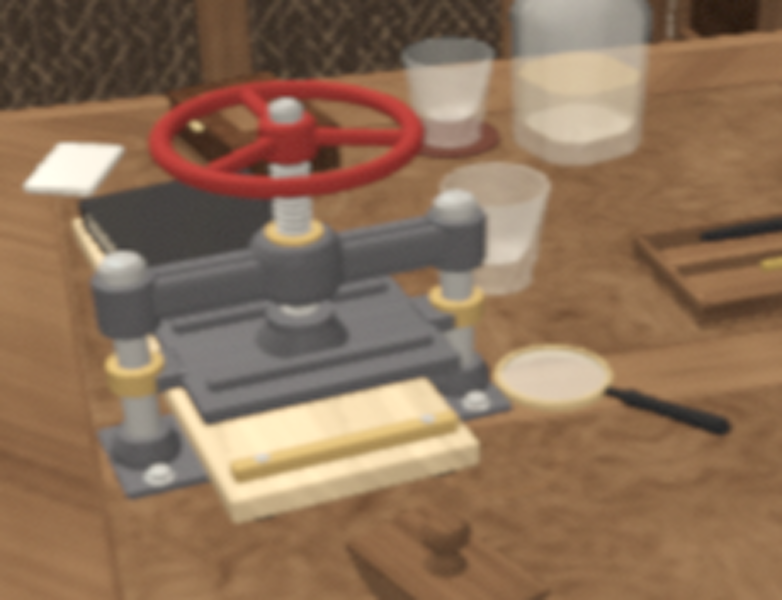

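The platen is clearly raised. Book corners in w5 are (267,109), (401,100), (404,283) and (286,292), and the board corners (267,94) and (414,94).

```bash
python3 - <<'E'
from bench import *
from h import *
S=camera_info("scene");D=camera_info("side");W=camera_info("wrist");W["T"]=np.load('w5T.npy')
def red(n):
    im=cv2.imread(f'pics/{n}.png').astype(int);m=((im[...,2]>110)&(im[...,1]<70)&(im[...,0]<70)).astype(np.uint8)
    k,l,st,c=cv2.connectedComponentsWithStats(m); i=1+st[1:,4].argmax(); m=(l==i).astype(np.uint8)
    h=cv2.convexHull(max(cv2.findContours(m,0,1)[0],key=len)); return cv2.fitEllipse(h)[0]
e={n:np.array(red(n)) for n in("s5f","d5f")}
circ=np.array([[.083*np.cos(t),.083*np.sin(t),0] for t in np.arange(0,6.283,.1)])
ec=lambda ci,c:np.array(cv2.fitEllipse(proj(circ+c,ci).astype(np.float32))[0])
v=np.load('press.npy')
f=lambda c:np.r_[ec(S,c)-e["s5f"],ec(D,c)-e["d5f"]]
r=least_squares(f,[v[0],v[1],.24],diff_step=1e-4);print("wheel",WP(r.x),r.fun.round(1))
for z in(.24,.244,.248):print(z,f([v[0],v[1],z]).round(1))
print("board",WP(ray([(267,94),(414,94)],W,.028)).round(4))
b=WP(ray([(267,109),(401,100),(404,283),(286,292)],W,.058)); print(b.round(4),b.mean(0).round(4))
d=b[0]+b[1]-b[2]-b[3];print("yaw",np.arctan2(-d[0],d[1]))
E
```

```text
wheel [-0.00046658  0.0003596   0.24529012] [ 0.1 -0.5 -0.3  0.5]
0.24 [0.6 1.8 0.1 2.9]
0.244 [ 0.5  0.  -0.   1.1]
0.248 [ 0.4 -1.8 -0.1 -0.7]
board [[-0.0816  0.3332  0.028 ]
 [ 0.0801  0.3346  0.028 ]]
[[-0.078   0.3166  0.058 ]
 [ 0.0606  0.3266  0.058 ]
 [ 0.076   0.1229  0.058 ]
 [-0.0626  0.1108  0.058 ]] [-0.001   0.2192  0.058 ]
yaw 0.0750295355426069
```

{"fn": "apply_moves", "kwargs": {"series": [[0,0,0,33,5,30,0],[0,0,0,40,5,40,0],[0,0,0,40,5,40,0],[0,0,0,12,3,45,0],[0,0,0,0,0,45,0],[0,0,0,0,0,45,0],[0,0,0,0,0,40,0],[0,0,0,0,0,0,0]]}}

```text
clock: 9.48
tool_pos: [0.4885, 0.2054, 0.0659]
tcp_rot: [0.657, 0.754, -0.003, -0.001]
ft_force: [0.6, 0.5, 0.7]
grip_width: 0.0854
```

```bash
python3 st.py;  python3 - <<'E'
from bench import *
import cv2
cv2.imwrite("pics/w6.png",get_image("wrist")[:,:,::-1])
a=get_image("scene")[150:350,100:330,::-1]; cv2.imwrite("pics/s6.png",cv2.resize(a,None,fx=3,fy=3))
E
```

```text
9.475 P [-0.0021  0.3503  0.0659] Fpress [0.6 0.4 0.7] tz [ 0.02  0.01 -0.01] ang 90.3 [ 0.657  0.754 -0.003 -0.001]
```

View pics/w6.png

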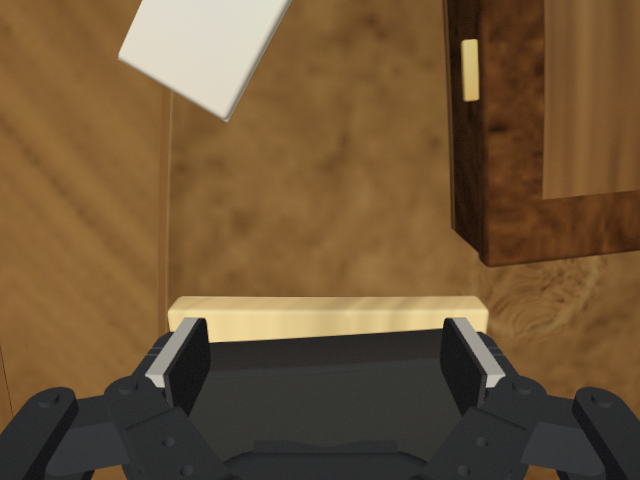

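View pics/s6.png

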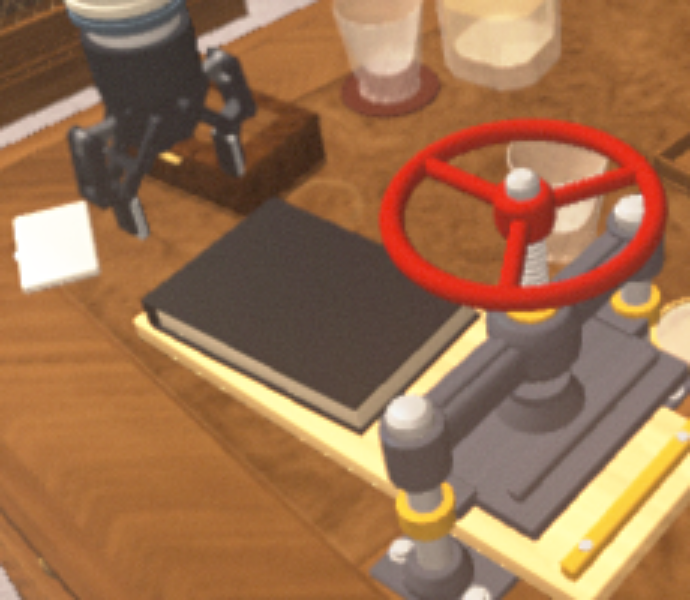

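{"fn": "apply_moves", "kwargs": {"series": [[0,0,0,0,2,20,0],[0,0,0,0,0,19,0],[0,0,0,0,0,0,0],[0,0,0,-6,0,0,0],[0,0,0,-6,0,0,0],[0,0,0,-6,0,0,0],[0,0,0,-6,0,0,0],[0,0,0,-6,0,0,0],[0,0,0,-8,0,0,0]]}}

```text
clock: 10.7
tool_pos: [0.4978, 0.1699, 0.0295]
tcp_rot: [0.656, 0.755, 0.0, 0.0]
ft_force: [-0.2, 3.2, 3.0]
grip_width: 0.0855
```

```bash
python3 st.py;  python3 - <<'E'
from bench import *
import cv2
cv2.imwrite("pics/w7.png",get_image("wrist")[:,:,::-1])
a=get_image("scene")[150:350,100:330,::-1]; cv2.imwrite("pics/s7.png",cv2.resize(a,None,fx=3,fy=3))
E
```

```text
10.7 P [0.0023 0.3139 0.0295] Fpress [0.2 3.2 3. ] tz [ 0.48  0.13 -0.02] ang 89.6 [0.656 0.755 0.    0.   ]
```

View pics/w7.png

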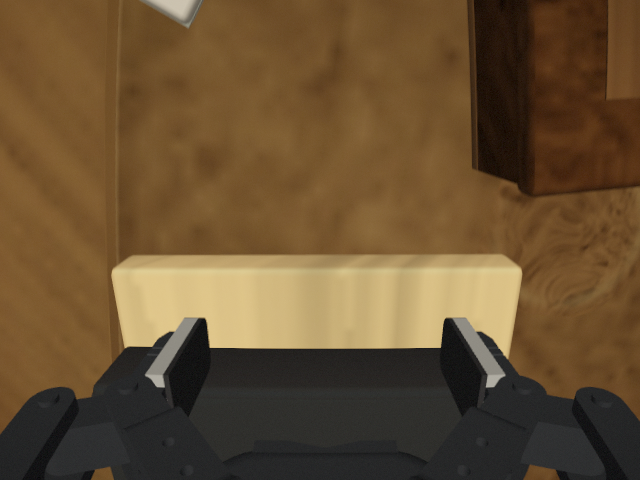

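View pics/s7.png

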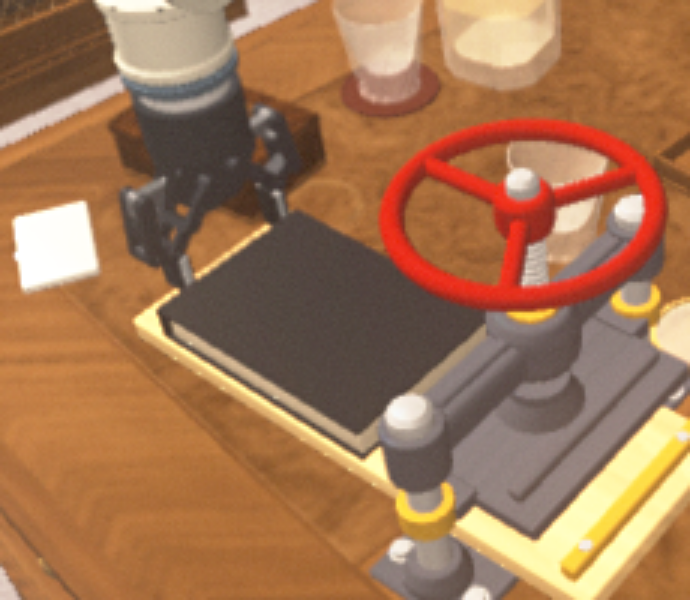

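The book is now square against both fingers, with its spine's bottom edge level at row 348. Next I'll check the lateral offset from the spine corners (125,348), (95,390) and (528,390).

```bash
python3 - <<'E'
from bench import *
from h import *
W=camera_info("wrist")
print(WP(ray([(125,348)],W,.028)),WP(ray([(95,390),(528,390)],W,.058)),WP(ray([(113,270),(521,270)],W,.028)))
S=camera_info("scene"); so=lambda p:(np.array(p)+0.)/3+[100,150]
print(WP(ray(so([(163,308),(298,212),(362,440)]),S,.058)))
a=cv2.imread("pics/w7.png")[330:410,60:580]; cv2.imwrite("pics/w7c.png",cv2.resize(cv2.convertScaleAbs(a,alpha=2.2),None,fx=1.5,fy=4))
E
```

```text
[[-0.08124698  0.29942479  0.028     ]] [[-0.07786269  0.30098563  0.058     ]
 [ 0.07179456  0.30166106  0.058     ]] [[-0.08037731  0.33417272  0.028     ]
 [ 0.07769371  0.33437404  0.028     ]]
[[-0.07768617  0.29231256  0.058     ]
 [ 0.05680704  0.29223231  0.058     ]
 [-0.08314609  0.08490463  0.058     ]]
```

View pics/w7c.png

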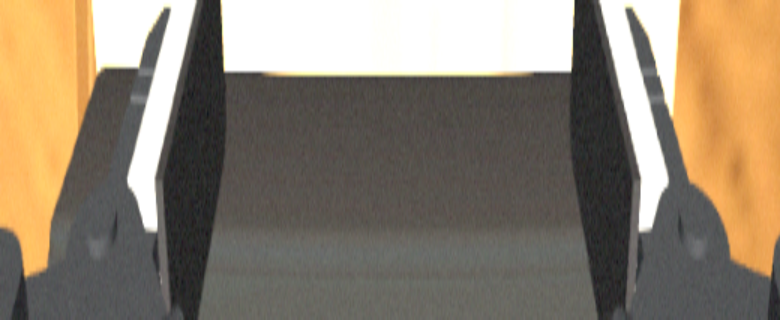

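The book's left edge is at x ≈ -80 mm, so the book sits about 9–10 mm to -x. I'll correct that now with a sideways push at its middle.

{"fn": "apply_moves", "kwargs": {"series": [[0,0,0,15,0,0,0],[0,0,0,0,0,-30,0],[0,0,0,0,0,-40,0.5],[0,0,0,-30,-20,-20,1],[0,0,0,-40,-30,-10,1],[0,0,0,-40,-40,0,1],[0,0,0,-24,-27,0,1],[0,0,0,0,0,0,1]]}}

```text
clock: 11.8
tool_pos: [0.3957, 0.0355, 0.1291]
tcp_rot: [0.657, 0.754, -0.001, -0.001]
ft_force: [0.8, 0.3, -0.1]
grip_width: -0.0001
```

```bash
python3 st.py;  python3 - <<'E'
from bench import *
from h import *
cv2.imwrite("pics/w8.png",get_image("wrist")[:,:,::-1]);np.save('w8T.npy',camera_info("wrist")["T"])
E
```

```text
11.8 P [-0.1173  0.1947  0.1291] Fpress [ 0.9  0.2 -0.1] tz [-0.03 -0.02  0.05] ang 121.1 [ 0.657  0.754 -0.001 -0.001]
```

View pics/w8.png

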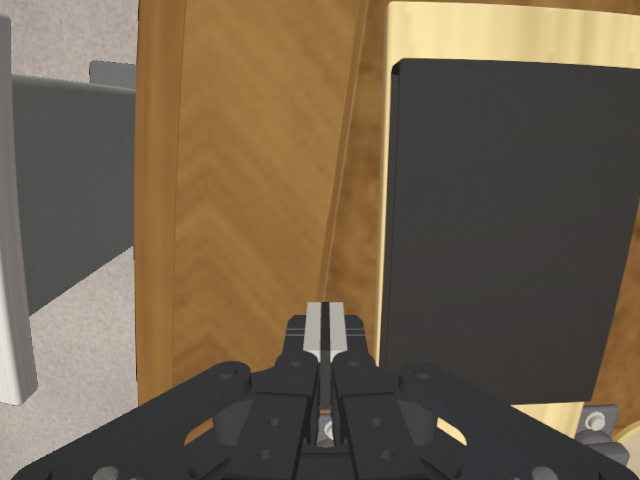

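```bash
python3 - <<'E'
from bench import *
from h import *
W=camera_info("wrist")
print("board",WP(ray([(388,4),(380,330)],W,.028)))
print("book top",WP(ray([(400,60),(393,240),(387,390),(593,401)],W,.058)))
print("book bot",WP(ray([(391,72),(385,240)],W,.028)))
E
```

```text
board [[-0.08038496  0.33322403  0.028     ]
 [-0.07747696  0.13446503  0.028     ]]
book top [[-0.07790911  0.29988419  0.058     ]
 [-0.07731818  0.20722815  0.058     ]
 [-0.0755979   0.10821914  0.058     ]
 [ 0.06562082  0.09434359  0.058     ]]
book bot [[-0.07756245  0.29742573  0.028     ]
 [-0.07708988  0.19824552  0.028     ]]
```

{"fn": "apply_moves", "kwargs": {"series": [[0,0,0,0,0,30,1],[0,0,0,0,0,30,1],[0,0,0,0,0,28,1],[0,0,0,0,10,0,1],[0,0,0,0,6,0,1],[0,0,0,0,4,0,1],[0,0,0,0,0,0,1]]}}

```text
clock: 12.72
tool_pos: [0.4189, 0.039, 0.0421]
tcp_rot: [0.656, 0.755, 0.001, 0.001]
ft_force: [-0.2, 0.1, -0.7]
grip_width: -0.0
```

```bash
python3 st.py
```

```text
12.725 P [-0.0939  0.1951  0.0421] Fpress [-0.2  0.1 -0.7] tz [ 0.03 -0.01  0.01] ang 115.7 [0.656 0.755 0.001 0.001]
```

{"fn": "apply_moves", "kwargs": {"series": [[0,0,0,0,1.5,0,1],[0,0,0,0,1.5,0,1]]}}

```text
clock: 12.98
tool_pos: [0.4198, 0.0392, 0.0414]
tcp_rot: [0.656, 0.754, -0.001, -0.001]
ft_force: [-3.3, -0.3, 3.0]
grip_width: -0.0004
```

{"fn": "apply_moves", "kwargs": {"series": [[0,0,0,0,1.5,0,1],[0,0,0,0,1.5,0,1]]}}

```text
clock: 13.22
tool_pos: [0.4234, 0.0397, 0.0413]
tcp_rot: [0.656, 0.754, -0.0, -0.0]
ft_force: [-4.0, -1.0, 2.8]
grip_width: -0.0002
```

```bash
python3 st.py
```

```text
13.225 P [-0.0893  0.1951  0.0413] Fpress [-4.1 -0.5  2.8] tz [-0.06  0.53 -0.02] ang 114.6 [ 0.656  0.754 -0.    -0.   ]
```

{"fn": "apply_moves", "kwargs": {"series": [[0,0,0,0,1.5,0,1],[0,0,0,0,1.5,0,1],[0,0,0,0,1.5,0,1],[0,0,0,0,0,0,1]]}}

```text
clock: 13.72
tool_pos: [0.4288, 0.0404, 0.0413]
tcp_rot: [0.656, 0.754, 0.0, 0.0]
ft_force: [-1.7, -0.5, 0.2]
grip_width: 0.0003
```

```bash
python3 st.py;  python3 - <<'E'
from bench import *
from h import *
cv2.imwrite("pics/w9.png",get_image("wrist")[:,:,::-1])
E
```

```text
13.725 P [-0.0838  0.1951  0.0413] Fpress [-1.8 -0.2  0.2] tz [-0.03  0.24  0.01] ang 113.3 [0.656 0.754 0.    0.   ]
```

View pics/w9.png

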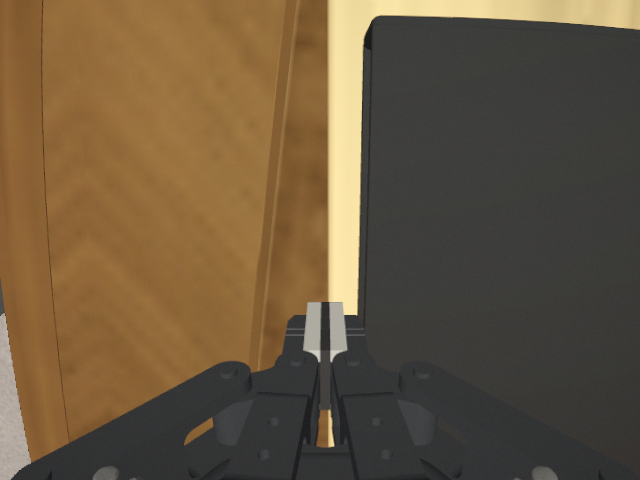

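```bash
python3 - <<'E'
from bench import *
from h import *
W=camera_info("wrist")
print(WP(ray([(328,100),(329,250)],W,.028)),WP(ray([(366,60),(361,260)],W,.028)),WP(ray([(373,60),(370,200)],W,.058)))
E
```

```text
[[-0.08230514  0.27792769  0.028     ]
 [-0.08169541  0.220309    0.028     ]] [[-0.0687457   0.29183741  0.028     ]
 [-0.06863869  0.21603701  0.028     ]] [[-0.06959296  0.28782976  0.058     ]
 [-0.06925479  0.24664751  0.058     ]]
```

Left edge is at -69 mm, so the centre is at about +2 mm. Back to the spine for the main push.

{"fn": "apply_moves", "kwargs": {"series": [[0,0,0,0,-15,0,1],[0,0,0,0,0,-30,1],[0,0,0,0,0,-35,1],[0,0,0,15,10,-25,0.6],[0,0,0,30,20,0,0],[0,0,0,30,25,0,0],[0,0,0,30,25,0,0],[0,0,0,28,21,0,0],[0,0,0,0,0,0,0]]}}

```text
clock: 14.9
tool_pos: [0.4958, 0.1856, 0.1313]
tcp_rot: [0.655, 0.755, 0.001, 0.0]
ft_force: [-0.3, -1.2, -0.1]
grip_width: 0.0854
```

```bash
python3 st.py
```

```text
14.9 P [0.0024 0.3297 0.1313] Fpress [-0.5 -1.1 -0.1] tz [-0.02  0.04  0.01] ang 89.6 [0.655 0.755 0.001 0.   ]
```

{"fn": "apply_moves", "kwargs": {"series": [[0,0,0,0,0,26,0],[0,0,0,0,0,26,0],[0,0,0,0,0,26,0],[0,0,0,0,0,24,0],[0,0,0,0,0,0,0],[0,0,0,-10,0,0,0],[0,0,0,-8,0,0,0],[0,0,0,-8,0,0,0],[0,0,0,-12,0,0,0],[0,0,0,-12,0,0,0]]}}

```text
clock: 16.15
tool_pos: [0.5024, 0.1338, 0.0297]
tcp_rot: [0.656, 0.755, 0.0, 0.0]
ft_force: [-1.1, 4.1, 2.3]
grip_width: 0.0852
```

```bash
python3 st.py
```

```text
16.15 P [0.0019 0.2775 0.0297] Fpress [-0.5  4.2  2.3] tz [0.49 0.03 0.01] ang 89.6 [0.656 0.755 0.    0.   ]
```

{"fn": "apply_moves", "kwargs": {"series": [[0,0,0,-13,0,0,0],[0,0,0,-13,0,0,0],[0,0,0,-13,0,0,0],[0,0,0,-13,0,0,0],[0,0,0,-13,0,0,0],[0,0,0,-12,0,0,0],[0,0,0,-12,0,0,0],[0,0,0,-10,0,0,0],[0,0,0,-6,0,0,0],[0,0,0,0,0,0,0]]}}

```text
clock: 17.4
tool_pos: [0.5165, 0.0299, 0.0292]
tcp_rot: [0.656, 0.754, -0.0, 0.0]
ft_force: [-0.0, 0.2, 1.1]
grip_width: 0.0853
```

```bash
python3 st.py; python3 - <<'E'
from bench import *
from h import *
cv2.imwrite("pics/w10.png",get_image("wrist")[:,:,::-1])
a=get_image("scene")[150:350,130:360,::-1]; cv2.imwrite("pics/s10.png",cv2.resize(a,None,fx=3,fy=3,interpolation=cv2.INTER_CUBIC))
E
```

```text
17.4 P [0.0016 0.1726 0.0292] Fpress [0.  0.2 1.1] tz [ 0.   -0.01 -0.01] ang 89.5 [ 0.656  0.754 -0.     0.   ]
```

View pics/s10.png

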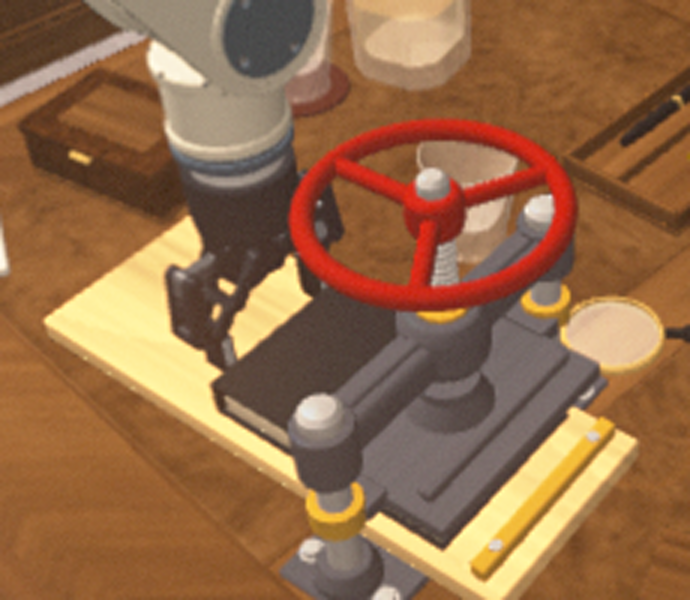

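View pics/w10.png

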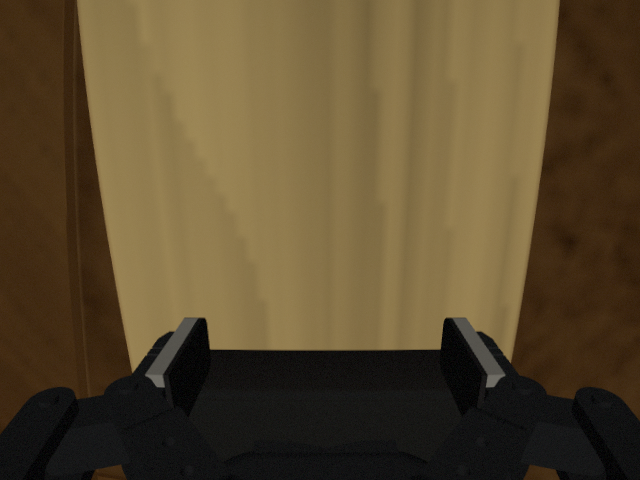

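{"fn": "apply_moves", "kwargs": {"series": [[0,0,0,-5,0,0,0],[0,0,0,-5,0,0,0],[0,0,0,-4,0,0,0],[0,0,0,-3,0,0,0]]}}

```text
clock: 18.0
tool_pos: [0.5188, 0.0133, 0.0293]
tcp_rot: [0.656, 0.754, -0.0, -0.0]
ft_force: [0.3, 1.9, -1.1]
grip_width: 0.0851
```

{"fn": "apply_moves", "kwargs": {"series": [[0,0,0,-2,0,0,0],[0,0,0,-2,0,0,0]]}}

```text
clock: 18.25
tool_pos: [0.5194, 0.0096, 0.0293]
tcp_rot: [0.656, 0.754, -0.0, -0.0]
ft_force: [-0.2, 1.5, -0.3]
grip_width: 0.0853
```

{"fn": "apply_moves", "kwargs": {"series": [[0,0,0,-1.5,0,0,0],[0,0,0,-1.5,0,0,0]]}}

```text
clock: 18.5
tool_pos: [0.5199, 0.0067, 0.0293]
tcp_rot: [0.656, 0.755, 0.0, 0.0]
ft_force: [0.2, 1.4, -1.6]
grip_width: 0.0854
```

```bash
python3 st.py
```

```text
18.5 P [0.0017 0.1492 0.0293] Fpress [ 0.4  1.3 -1.6] tz [0.22 0.05 0.02] ang 89.3 [0.656 0.755 0.    0.   ]
```

{"fn": "apply_moves", "kwargs": {"series": [[0,0,0,-1,0,0,0],[0,0,0,-1,0,0,0]]}}

```text
clock: 18.75
tool_pos: [0.5197, 0.0058, 0.0293]
tcp_rot: [0.656, 0.755, 0.0, -0.001]
ft_force: [-2.2, 14.4, 2.1]
grip_width: 0.0852
```

{"fn": "apply_moves", "kwargs": {"series": [[0,0,0,-1,0,0,0],[0,0,0,-1,0,0,0]]}}

```text
clock: 19.0
tool_pos: [0.5195, 0.0056, 0.0293]
tcp_rot: [0.656, 0.755, 0.001, -0.002]
ft_force: [-4.5, 29.2, 2.4]
grip_width: 0.0853
```

```bash
python3 st.py
```

```text
19.0 P [0.0012 0.1481 0.0293] Fpress [-0.4 29.5  2.4] tz [4.41 0.15 0.65] ang 89.5 [ 0.656  0.755  0.001 -0.002]
```

Firm contact at TCP y = 0.148, as expected for the end stop. Retreat and check.

{"fn": "apply_moves", "kwargs": {"series": [[0,0,0,2,0,0,0],[0,0,0,5,0,0,0],[0,0,0,25,0,0,0],[0,0,0,30,0,-15,0],[0,0,0,20,0,-35,0.5],[0,0,0,0,0,-40,1],[0,0,0,0,0,-40,1],[0,0,0,0,0,-50,1],[0,0,0,0,0,-50,1],[0,0,0,0,0,0,1]]}}

```text
clock: 20.25
tool_pos: [0.5117, 0.0841, 0.2636]
tcp_rot: [0.656, 0.754, 0.003, 0.003]
ft_force: [-0.6, -0.5, -0.3]
grip_width: 0.0003
```

```bash
python3 st.py; python3 - <<'E'
from bench import *
from h import *
np.save('w11T.npy',camera_info("wrist")["T"])
cv2.imwrite("pics/w11.png",get_image("wrist")[:,:,::-1])
sd=get_image("side")[:,:,::-1]; cv2.imwrite("pics/d11f.png",sd)
a=get_image("scene")[:,:,::-1];cv2.imwrite("pics/s11f.png",a)
cv2.imwrite("pics/s11.png",cv2.resize(a[170:370,130:360],None,fx=3,fy=3,interpolation=cv2.INTER_CUBIC))
E
```

```text
20.25 P [0.0042 0.227  0.2636] Fpress [-0.7 -0.5 -0.3] tz [ 0.01 -0.01  0.  ] ang 88.9 [0.656 0.754 0.003 0.003]
```

View pics/s11.png

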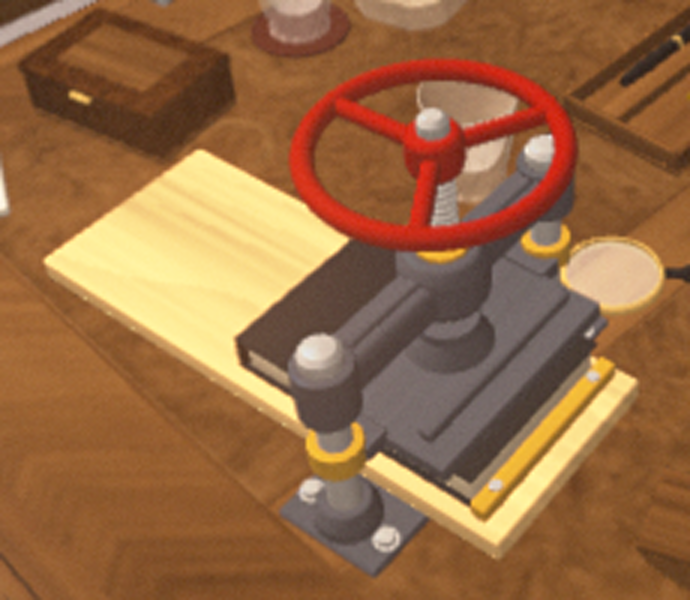

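View pics/w11.png

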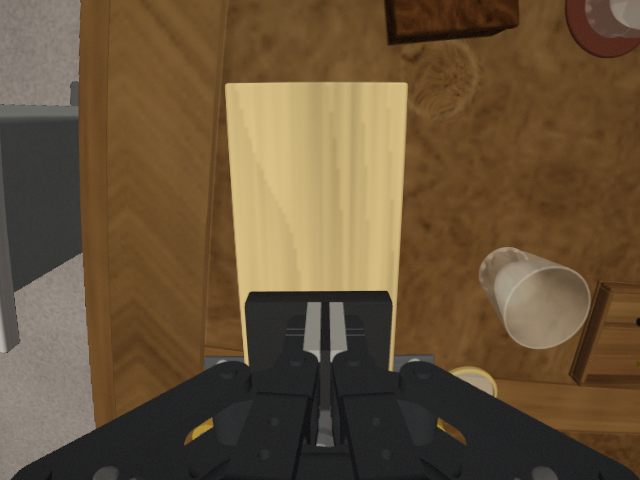

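```bash
python3 - <<'E'
from bench import *
from h import *
W=camera_info("wrist");W["T"]=np.load('w11T.npy')
print("board",WP(ray([(226,83.5),(407,83.5)],W,.028)),WP(ray([(244,300),(396,300)],W,.028)))
print("spine bottom",WP(ray([(247,292),(390.5,292)],W,.028)))
print("spine top?",WP(ray([(246,300),(392,300)],W,.058)))
# spoke angles in scene
S=camera_info("scene"); so=lambda p:np.array(p)/3+[130,170]
sk=WP(ray(so([(345,103),(535,117),(424,220)]),S,.2453)); c=WP(ray(so([(434,155)]),S,.2453)); print(sk,c,np.degrees(np.arctan2(sk[:,1],sk[:,0])))
E
```

```text
board [[-0.08060872  0.33433979  0.028     ]
 [ 0.07941549  0.33439317  0.028     ]] [[-0.07601     0.12572353  0.028     ]
 [ 0.08013015  0.12529159  0.028     ]]
spine bottom [[-0.07237213  0.13467784  0.028     ]
 [ 0.07395409  0.13430676  0.028     ]]
spine top? [[-0.0678035   0.13981632  0.058     ]
 [ 0.07021225  0.13944354  0.058     ]]
[[-0.00072435  0.06839213  0.2453    ]
 [ 0.0548321  -0.03177964  0.2453    ]
 [-0.05240142 -0.03562197  0.2453    ]] [[-0.00701805 -0.00543199  0.2453    ]] [  90.6068028   -30.09576455 -145.79252472]
```

Book home: spine at y ≈ 135 mm (nominal 136), centred within about 1 mm, straight. Spokes are at about 92°, -28° and -148°. I'll insert at 152° and wind clockwise.

{"fn": "apply_moves", "kwargs": {"series": [[0,0,0,0,0,-35,1],[0,0,0,-40,-9,0,1],[0,0,0,-42,-9,0,1],[0,0,0,-42,-9,0,1],[0,0,0,-42,-9,0,1],[0,0,0,-40,-8,0,1],[0,0,0,0,0,0,1]]}}

```text
clock: 21.28
tool_pos: [0.4929, -0.1282, 0.2923]
tcp_rot: [0.658, 0.753, -0.001, -0.001]
ft_force: [0.0, 0.2, 0.2]
grip_width: 0.0
```

```bash
python3 st.py; python3 - <<'E'
from bench import *
from h import *
cv2.imwrite("pics/w12.png",get_image("wrist")[:,:,::-1])
E
```

```text
21.275 P [-0.0434  0.0193  0.2923] Fpress [0.  0.2 0.2] tz [-0.02  0.03  0.02] ang 156.0 [ 0.658  0.753 -0.001 -0.001]
```

View pics/w12.png

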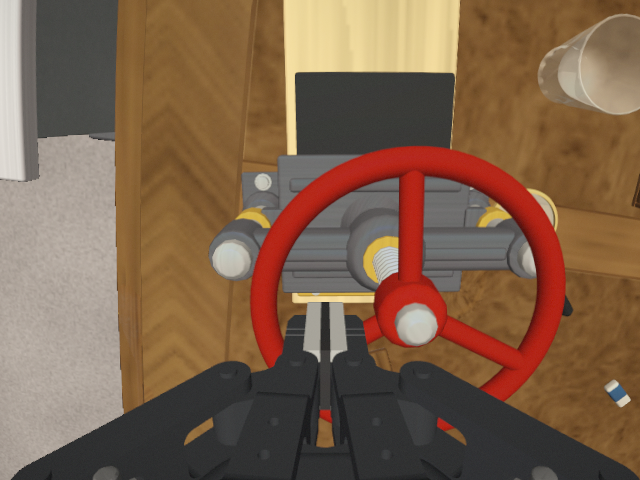

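```bash
python3 - <<'E'
from circ import *
a=np.radians(153); P=[.045*np.cos(a),.045*np.sin(a),.230]
circ(P,a,a-.6,45,3,.230,0)
b=a-.6
circ([.045*np.cos(b),.045*np.sin(b),.230],b,b-2.0,45,10,.230,3.82)
c=b-2.0
circ([.045*np.cos(c),.045*np.sin(c),.2224],c,c-1.,45,10,.2224,3.82)
print(WP(sense()["tool_pos"]),P)
E
```

```text
[[0, 0, 0, 7.5, 5, 0, 1], [0, 0, 0, 6.5, 6, 0, 1], [0, 0, 0, 5, 7.5, 0, 1]]
end [-21.59529359  39.42957249 230.        ]
[[0, 0, 0, 3.5, 8.5, 1, 1], [0, 0, 0, 2, 8.5, 0.5, 1], [0, 0, 0, 0, 9, 1, 1], [0, 0, 0, -2, 9, 0.5, 1], [0, 0, 0, -3.5, 8, 1, 1], [0, 0, 0, -5, 7.5, 0.5, 1], [0, 0, 0, -6.5, 6.5, 1, 1], [0, 0, 0, -7.5, 4.5, 0.5, 1], [0, 0, 0, -8.5, 3.5, 1, 1], [0, 0, 0, -9, 1.5, 0.5, 1]]
end [ 44.94333055   3.00075952 222.5       ]
[[0, 0, 0, -4.5, 0, 0.5, 1], [0, 0, 0, -4.5, -0.5, 0.5, 1], [0, 0, 0, -4.5, -0.5, 0, 1], [0, 0, 0, -4, -1.5, 0.5, 1], [0, 0, 0, -4.5, -1.5, 0.5, 1], [0, 0, 0, -4, -2, 0.5, 1], [0, 0, 0, -3.5, -2.5, 0, 1], [0, 0, 0, -3.5, -3, 0.5, 1], [0, 0, 0, -3.5, -3, 0.5, 1], [0, 0, 0, -2.5, -3.5, 0.5, 1]]
end [ 26.88867878 -35.83669205 218.4       ]
[-0.04317065  0.02050658  0.29247663] [np.float64(-0.04009529358847655), np.float64(0.020429572488279608), 0.23]
```

{"fn": "apply_moves", "kwargs": {"series": [[0,0,0,0,3,21,1],[0,0,0,0,0,21,1],[0,0,0,0,0,20.5,1],[0,0,0,0,0,0,1],[0,0,0,7.5,5,0,1],[0,0,0,6.5,6,0,1],[0,0,0,5,7.5,0,1]]}}

```text
clock: 22.2
tool_pos: [0.5132, -0.1039, 0.2325]
tcp_rot: [0.656, 0.755, -0.0, 0.0]
ft_force: [-8.8, -9.5, 2.3]
grip_width: -0.0001
```

```bash
python3 st.py
```

```text
22.2 P [-0.0201  0.0406  0.2325] Fpress [-10.1  -8.2   2.3] tz [-1.25  1.47 -0.08] ang 116.3 [ 0.656  0.755 -0.     0.   ]
```

{"fn": "apply_moves", "kwargs": {"series": [[0,0,0,3.5,8.5,1,1],[0,0,0,2,8.5,0.5,1],[0,0,0,0,9,1,1],[0,0,0,-2,9,0.5,1],[0,0,0,-3.5,8,1,1],[0,0,0,-5,7.5,0.5,1],[0,0,0,-6.5,6.5,1,1],[0,0,0,-7.5,4.5,0.5,1]]}}

```text
clock: 23.2
tool_pos: [0.5741, -0.1129, 0.2245]
tcp_rot: [0.656, 0.755, -0.001, -0.003]
ft_force: [-5.1, 5.6, -3.6]
grip_width: -0.0
```

```bash
python3 st.py
```

```text
23.2 P [0.0391 0.0233 0.2245] Fpress [-4.2  6.3 -3.6] tz [ 0.91  0.97 -0.  ] ang 30.8 [ 0.656  0.755 -0.001 -0.003]
```

{"fn": "apply_moves", "kwargs": {"series": [[0,0,0,-4.5,2,1,1],[0,0,0,-4.5,1,0.5,1],[0,0,0,-4.5,1,0.5,1]]}}

```text
clock: 23.58
tool_pos: [0.5809, -0.1255, 0.2233]
tcp_rot: [0.656, 0.754, -0.0, -0.002]
ft_force: [-4.9, 6.7, 0.8]
grip_width: 0.0
```

```bash
python3 st.py
```

```text
23.575 P [0.0441 0.0099 0.2233] Fpress [-4.   7.3  0.8] tz [ 1.15  0.74 -0.05] ang 12.6 [ 0.656  0.754 -0.    -0.002]
```

{"fn": "apply_moves", "kwargs": {"series": [[0,0,0,-4.5,0,0.5,1],[0,0,0,-4.5,0,0.5,1]]}}

```text
clock: 23.82
tool_pos: [0.5828, -0.1344, 0.2227]
tcp_rot: [0.656, 0.754, 0.0, -0.002]
ft_force: [-2.5, 6.6, 1.9]
grip_width: -0.0004
```

{"fn": "apply_moves", "kwargs": {"series": [[0,0,0,-4.5,-0.5,0.5,1],[0,0,0,-4.5,-1,0.5,1]]}}

```text
clock: 24.08
tool_pos: [0.5829, -0.1406, 0.2221]
tcp_rot: [0.657, 0.754, 0.003, -0.003]
ft_force: [-2.3, 30.5, 10.7]
grip_width: -0.0001
```

```bash
python3 st.py
```

```text
24.075 P [ 0.0439 -0.0054  0.2221] Fpress [ 1.9 30.5 10.7] tz [ 4.68  0.46 -0.29] ang -7.0 [ 0.657  0.754  0.003 -0.003]
```

{"fn": "apply_moves", "kwargs": {"series": [[0,0,0,0,0,0,1]]}}

```text
clock: 24.2
tool_pos: [0.5829, -0.1405, 0.2222]
tcp_rot: [0.657, 0.754, 0.003, -0.003]
ft_force: [-2.8, 21.1, 6.3]
grip_width: 0.0001
```

```bash
python3 st.py
```

```text
24.2 P [ 0.044  -0.0052  0.2222] Fpress [ 0.1 21.3  6.3] tz [ 3.29  0.45 -0.29] ang -6.8 [ 0.657  0.754  0.003 -0.003]
```

{"fn": "apply_moves", "kwargs": {"series": [[0,0,0,4,0,0,1],[0,0,0,5,0,0,1],[0,0,0,4,0,-5,1],[0,0,0,0,0,-35,1],[0,0,0,0,0,-40,1],[0,0,0,25,0,-20,1],[0,0,0,50,-5,0,1],[0,0,0,50,-5,0,1],[0,0,0,50,-5,0,1],[0,0,0,0,0,0,1]]}}

```text
clock: 25.45
tool_pos: [0.5415, 0.0411, 0.3224]
tcp_rot: [0.655, 0.756, 0.0, 0.0]
ft_force: [0.2, -0.8, -0.0]
grip_width: 0.0001
```

```bash
python3 st.py; python3 - <<'E'
from bench import *
from h import *
np.save('w13T.npy',camera_info("wrist")["T"])
cv2.imwrite("pics/w13.png",get_image("wrist")[:,:,::-1])
sd=get_image("side")[:,:,::-1]; cv2.imwrite("pics/d13f.png",sd)
cv2.imwrite("pics/d13.png",cv2.resize(sd[150:350,190:420],None,fx=3.4,fy=3,interpolation=cv2.INTER_CUBIC))
a=get_image("scene")[:,:,::-1];cv2.imwrite("pics/s13f.png",a)
cv2.imwrite("pics/s13.png",cv2.resize(a[170:370,130:360],None,fx=3,fy=3,interpolation=cv2.INTER_CUBIC))
S=camera_info("scene");D=camera_info("side")
def red(n):
    im=cv2.imread(f'pics/{n}.png').astype(int);m=((im[...,2]>110)&(im[...,1]<70)&(im[...,0]<70)).astype(np.uint8)
    k,l,st,c=cv2.connectedComponentsWithStats(m); i=1+st[1:,4].argmax(); m=(l==i).astype(np.uint8)
    h=cv2.convexHull(max(cv2.findContours(m,0,1)[0],key=len)); return cv2.fitEllipse(h)[0]
circ=np.array([[.083*np.cos(t),.083*np.sin(t),0] for t in np.arange(0,6.283,.1)])
ec=lambda ci,c:np.array(cv2.fitEllipse(proj(circ+c,ci).astype(np.float32))[0])
v=np.load('press.npy')
r=least_squares(lambda c:np.r_[ec(S,c)-red("s13f"),ec(D,c)-red("d13f")],[v[0],v[1],.236],diff_step=1e-4);print("wheel",WP(r.x),r.fun.round(1))
E
```

```text
25.45 P [0.0279 0.1803 0.3224] Fpress [ 0.1 -0.8 -0. ] tz [-0.    0.   -0.01] ang 81.2 [0.655 0.756 0.    0.   ]
wheel [-0.00088971 -0.00036543  0.2380993 ] [ 0.1 -0.4 -0.3  0.4]
```

View pics/s13.png

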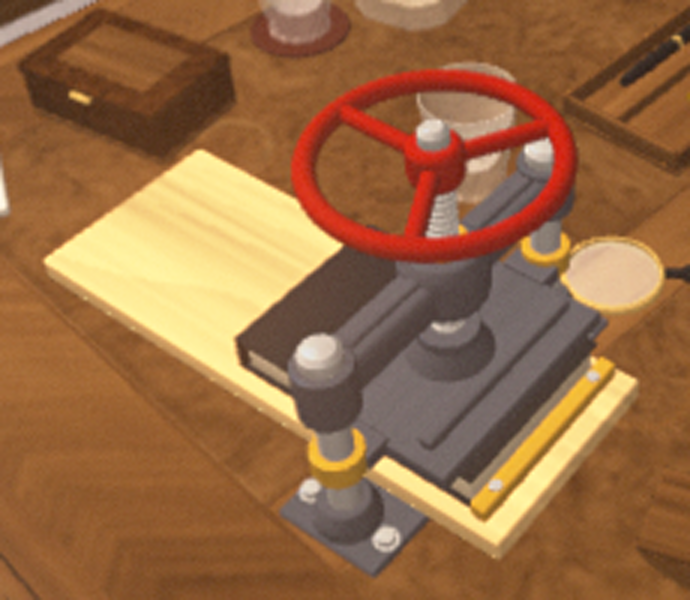

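View pics/d13.png

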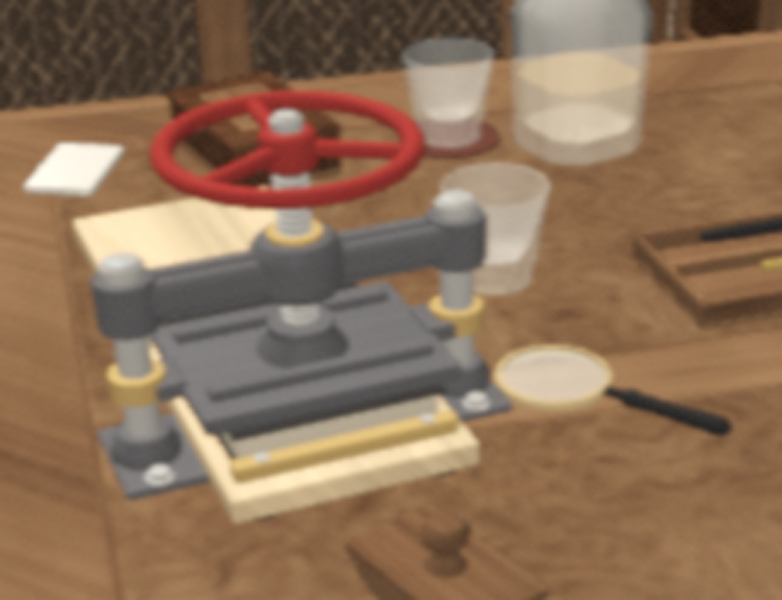

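View pics/w13.png

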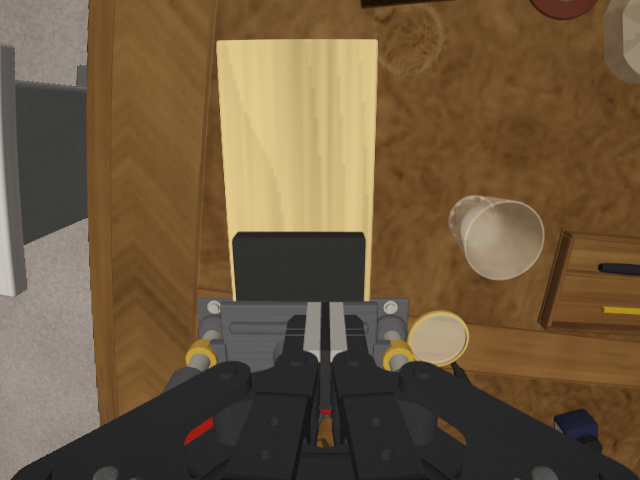

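```bash
python3 - <<'E'
import cv2,numpy as np
a=cv2.imread('pics/s11f.png')[270:350,240:345];b=cv2.imread('pics/s13f.png')[270:350,240:345]
f=lambda x:cv2.resize(cv2.convertScaleAbs(x,alpha=1.4),None,fx=3.7,fy=6,interpolation=cv2.INTER_CUBIC)
cv2.imwrite('pics/cmp.png',np.hstack([f(a),f(b)]))
E
```

```text
(no output)
```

View pics/cmp.png

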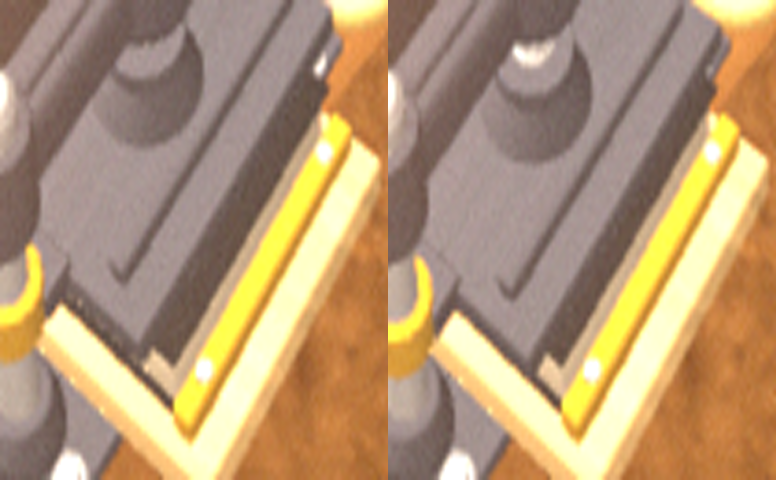

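```bash
python3 - <<'E'
from bench import *
print(job_done())
E
```

```text
the job is handed in; nothing more can be done
None
```

I've put the book in the press against the end stop, clamped it, and handed the job in at about 25.5 s. No verdict is reported, so the results below are my own checks.

- **Winding up:** I turned the wheel up about 7.5 rad with the closed fingers behind a spoke. The cameras put the platen at about 39 mm.
- **Loading:** The book came out 9–10 mm off centre after I squared it, so I nudged it sideways. I then pushed it in by the spine with both fingers until it hit the stop; the contact force rose to about 29 N. The spine measured y ≈ 135 mm against a nominal 136 mm, centred within about 2 mm and straight.
- **Clamping:** I wound the wheel down about 2.15 rad. The push on the spoke then jumped from about 7 N to 30 N and settled at 21 N with the wheel no longer turning. After that I let go and moved the arm clear.

**Last checks:** In the final pictures the platen sits on the book, the book rests against the stop, and nothing touches the arm. The tumbler, blotter and magnifier look undisturbed.

**Disagreement:** The camera-measured wheel height after clamping was about 2 mm higher than a 30 mm book implies. Going by wheel rotation, the platen should be near 31 mm. That is within the 2 mm calibration tolerance, and I took the sharp force rise as the evidence of a clamp. I could not measure the clamp force directly.

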